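Set up the indicator station on a chemistry bench

TASK

Set up the indicator station: hook the two blue bracket arms into the top row of slots, one on each slotted upright, and press them fully down until they lock; then lay the green drip tray centred across both arms, between their stops, and stand every dropper bottle upright in it. Also raise the logger's grey screen to 60 degrees open and leave it there. Leave the other things on the bench where they are.

Things in the scene. Friction and masses are not known exactly. Their poses are not given: they have to be found in the camera images.
- upright: Fixed stand: two aluminium slotted uprights on a dark foot (250 wide, 12 thick, x = -60 to 110 mm). Origin under the middle of the uprights' front plane (x = 0); z up; -x points out of the front. Uprights 60 wide, 6 thick, 204 high, at y = +75 (left) and -75 mm (right), each with three rows of paired slots; use only the top row, z = 150 to 184 mm, just under the yellow band.
- dock_left (a point): Where a bracket's centre point is when locked in the left upright's top row; axes as the upright's, the bracket's are then parallel. Slots are 14 wide, 34 high, 13 mm either side of the upright's middle. Behind them an orange sprung roller is pushed back by the claws (4 to 6 N) and snaps over them when fully down; press down with up to 15 N.
- dock_right (a point): The same for the right upright. To mount: enter the slots with the bracket about 17 mm above its locked height until its back face is within 1 to 2 mm of the panel, then press straight down until it stops, and let go.
- tray_dock (a point): Point of the upright stand where the centre point of the tray is when it lies centred on both locked brackets (66 mm in front of the panel); axes as the upright's, the tray's long side runs along y.
- bracket_a_mid (a point): Blue bracket arm, 106 long (x), 40 wide (y), 55 high, 250 g, standing on the bench; grip across the 40 mm width. Point half-way up (27.5 mm), 43 mm from the back face. +x points to the back face with two steel claws, -x to the nose (63 mm off). Front lower part cut away: foot from x = -19 to 43 mm, arm above it 31 to 55 mm high. Either bracket fits either upright.
- bracket_b_mid (a point): The other bracket, identical. Claws: 8 wide, 26 apart centre to centre, reaching 16 mm out of the back face; a tongue 10 high, its underside 42 mm above the bracket's underside, with a tip hanging 11 mm lower that goes behind the panel. On top two 10 mm high stops, 26-32 and 100-106 mm from the back face, bound the 68 mm seat of the tray.
- tray_mid (a point): Green open drip tray, 60 wide (x), 240 long (y), 16 high, walls and floor 3 mm, 220 g. The point is its centre, half-way up (8 mm above the underside). Grip across the 60 mm width at mid-length.
- bottle_0_mid (a point): Square dropper bottle (clear), glass body 40 x 40 x 46 high, neck to 52, black cap of 22 mm diameter from 52 to 90 mm, small bulb to 100 mm above the underside; 110 g. The point is on its axis 45 mm above the underside; z up when upright. Grip it by the cap. Between two and four bottles are present (None if absent).
- bottle_1_mid (a point): Square dropper bottle (blue), glass body 40 x 40 x 46 high, neck to 52, black cap of 22 mm diameter from 52 to 90 mm, small bulb to 100 mm above the underside; 110 g. The point is on its axis 45 mm above the underside; z up when upright. Grip it by the cap. Between two and four bottles are present (None if absent).
- bottle_2_mid (a point): Square dropper bottle (green), glass body 40 x 40 x 46 high, neck to 52, black cap of 22 mm diameter from 52 to 90 mm, small bulb to 100 mm above the underside; 110 g. The point is on its axis 45 mm above the underside; z up when upright. Grip it by the cap. Between two and four bottles are present (None if absent).
- bottle_3_mid (a point): Square dropper bottle (amber), glass body 40 x 40 x 46 high, neck to 52, black cap of 22 mm diameter from 52 to 90 mm, small bulb to 100 mm above the underside; 110 g. The point is on its axis 45 mm above the underside; z up when upright. Grip it by the cap. Between two and four bottles are present (None if absent).
- screen (a joint): Opening angle of the logger's screen (rad): 0 closed flat on the logger, 1.047 = 60 degrees, stop at 1.9. Stiff friction hinge (0.5 N m) that stays where it is left.
- screen_bar (a point): Middle of the round orange bar (10 mm diameter, 130 long, along this point's y) of the bail handle on the screen's front edge; its axis is 54 mm in front of that edge and 45 mm in front of the logger. The bar is 185 mm from the hinge and 55 mm above the bench when closed. The point turns with the screen. The bar can be pinched from above and turns between the fingers.
- screen_hinge (a point): Fixed middle of the screen's hinge line, 55 mm above the bench at the far side of the white logger (150 x 200 x 45 high); hinge line along this point's y, closed screen towards its -x; the bar rises and swings towards +x as it opens.
- beaker: Bystander: glass beaker, 72 diameter, 90 high; leave it.
- amber_bottle: Bystander: amber reagent bottle, 60 diameter, 120 high; leave it.
- dish: Bystander: shallow glass dish, 80 diameter; leave it.
- mortar: Bystander: white mortar bowl, 90 diameter; leave it.
- spatula: Bystander: lab spoon, 170 long; leave it.
- stopper_jar: Bystander: white jar, 52 diameter, 60 high; leave it.

How it is judged:
On the way, in this order (a step that is already met when the one before it is completed fails the run):
1. both bracket arms are hooked in the top row and locked fully down (((x of bracket_a_mid in the frame of dock_left between -0.005 and 0.005 m and y of bracket_a_mid in the frame of dock_left between -0.006 and 0.006 m and z of bracket_a_mid in the frame of dock_left between -0.007 and 0.004 m and angle between the x axis of bracket_a_mid and the x axis of dock_left, either way round below 0.12 rad and angle between bracket_a_mid's own z axis and vertical below 0.12 rad) or (x of bracket_a_mid in the frame of dock_right between -0.005 and 0.005 m and y of bracket_a_mid in the frame of dock_right between -0.006 and 0.006 m and z of bracket_a_mid in the frame of dock_right between -0.007 and 0.004 m and angle between the x axis of bracket_a_mid and the x axis of dock_left, either way round below 0.12 rad and angle between bracket_a_mid's own z axis and vertical below 0.12 rad)) and ((x of bracket_b_mid in the frame of dock_left between -0.005 and 0.005 m and y of bracket_b_mid in the frame of dock_left between -0.006 and 0.006 m and z of bracket_b_mid in the frame of dock_left between -0.007 and 0.004 m and angle between the x axis of bracket_b_mid and the x axis of dock_left, either way round below 0.12 rad and angle between bracket_b_mid's own z axis and vertical below 0.12 rad) or (x of bracket_b_mid in the frame of dock_right between -0.005 and 0.005 m and y of bracket_b_mid in the frame of dock_right between -0.006 and 0.006 m and z of bracket_b_mid in the frame of dock_right between -0.007 and 0.004 m and angle between the x axis of bracket_b_mid and the x axis of dock_left, either way round below 0.12 rad and angle between bracket_b_mid's own z axis and vertical below 0.12 rad))), for 0.2 s.
2. the tray lies across both locked arms between their stops (all of step 1 and x of tray_mid in the frame of tray_dock between -0.014 and 0.014 m and y of tray_mid in the frame of tray_dock between -0.03 and 0.03 m and z of tray_mid in the frame of tray_dock between -0.008 and 0.008 m and angle between tray_mid's own z axis and vertical below 0.1 rad and angle between the y axis of tray_mid and the y axis of tray_dock, either way round below 0.12 rad), for 0.2 s.
At the end, for the whole second after the job is handed in: Brackets locked in the top row, one per upright (5 mm, in height +4/-7 mm); tray on them between the stops (14 mm in depth, 30 mm along, level to 6 deg); every bottle upright on the tray floor (8 deg, within 105 mm of its middle); screen open 60 +/- 8 deg; tray and bottles at rest (all of step 2 and x of bottle_0_mid in the frame of tray_mid between -0.014 and 0.014 m and y of bottle_0_mid in the frame of tray_mid between -0.105 and 0.105 m and z of bottle_0_mid in the frame of tray_mid between 0.034 and 0.046 m and angle between each of bottle_0_mid, bottle_1_mid, bottle_2_mid, bottle_3_mid's own z axis and vertical below 0.15 rad and linear speed of each of bottle_0, bottle_1, bottle_2, bottle_3, tray below 0.02 m/s and x of bottle_1_mid in the frame of tray_mid between -0.014 and 0.014 m and y of bottle_1_mid in the frame of tray_mid between -0.105 and 0.105 m and z of bottle_1_mid in the frame of tray_mid between 0.034 and 0.046 m and x of bottle_2_mid in the frame of tray_mid between -0.014 and 0.014 m and y of bottle_2_mid in the frame of tray_mid between -0.105 and 0.105 m and z of bottle_2_mid in the frame of tray_mid between 0.034 and 0.046 m and x of bottle_3_mid in the frame of tray_mid between -0.014 and 0.014 m and y of bottle_3_mid in the frame of tray_mid between -0.105 and 0.105 m and z of bottle_3_mid in the frame of tray_mid between 0.034 and 0.046 m and value of joint screen between 0.907 and 1.187 rad); the robot touches nothing.
It fails at once if a bystander is moved by more than 3 cm (distance of any of beaker, amber_bottle, dish, mortar, spatula, stopper_jar from where it was at the start of the episode above 0.03 m).
Of bottle_0, bottle_1, bottle_2, bottle_3 only 2 to 4 are there at a start; the rules pass over those that are not, and their reading is None.
At some moment in a run one of bottle_0, bottle_1, bottle_2, bottle_3, bracket_a, bracket_b may be knocked a few centimetres aside while the robot is not near it.
It also fails if it takes over 210 s, if anything falls off the work surface, if the arm or the gripper's body presses on something with over 40 N, if the wrist force passes 120 N, or if a joint passes its speed limit or range.

ROBOT

A 6-joint arm with a two-finger parallel gripper is mounted at the origin on the work surface. World frame = base frame: x ahead of the robot, y to its left, z up, the work surface at z = 0. Lengths are in m, angles in rad, forces in N, time in s.
With the tool pointing down it reaches from about 0.375 to 0.975 m from the base axis. Payload 3.8 kg.
Tool frame: the origin (TCP) lies on the mounting face of the last link; the fingertips stand 173 mm ahead of it and the grasp point (between the pads) lies 155 mm ahead of it; z points along the fingers, y is the line along which they close (so a half turn about z gives the same grasp; the last joint's range is limited). The gripper opens to 85 mm and grips with 20 to 120 N. Pads are 22 mm wide; open, the fingers measure 114 mm over their backs; the gripper's body (76 mm by 85 mm) begins 54 mm behind the grasp point. The pads swing forward as they close: fully open they stand 13 mm farther back than shut.
Start: joints at [1.085, 0.264, 1.604, -0, 1.274, -0.037], TCP at [0.293, 0.608, 0.405] pointing down, gripper open.
Joint ranges: [-2.63, 2.63], [-0.94, 2.18], [0.31, 2.57], [-1.31, 4.45], [0, 2.66], [-2.55, 2.55]. Speed limits (rad/s): [2.57, 2.57, 3.14, 3.14, 3.14, 3.14].

INTERFACE

Orientations are given as a rotation vector (axis times angle).
In Python, from workcell import bot gives the robot as it stands.
- The arm moves only by the tool drive_tool, never from a script. Its argument "increments" is a list of rows, each an object with "delta_pos": the shift along the tool's x, y, z in mm, a list of three; "turn": the turn about the tool's z in rad; "jaw": the opening, from -1 (shut) to 1 (fully open). A call has 1 to 8 rows; each row shifts and turns the commanded pose from where the row before left it, along the tool's axes as they then stand; what a row does not reach is not made up. A row lasts 1/12 s, in which the tool goes at most 41.7 mm and 7.16 degrees, less where a joint would pass 70% of its speed; a pose out of reach is approached as far as the arm can. A call is refused whole if a number of a shift passes 41.7 or a number of a turn 0.125, either way. A call with a gripper value outside its range is refused whole. The fingers move at their own pace and stop on an object; "grip_force" is the grip in N (left out, the last holds). Time passes only in rows, so rows that do not move let the fingers close. It gives the time, the measured TCP pose, the force, the opening and the grip force at its end, in the units of the state.
- bot.read_state(): the state, without advancing time (a new reading comes with each control period).
- bot.read_camera(name): name is "side" or "top" or "wrist"; returns a dict with "pixels" (480x640x3 uint8, red, green, blue), "fovy" (degrees; the focal length in pixels is half the picture's height over the tangent of half this angle, whatever the lens; pixels are square), "cx", "cy" (the principal point, pixels), "k1" (the pictures are not rectified: a ray, as slopes to the right and down, at radius r is drawn at 1 + k1 r^2 times it, then the intrinsics apply), "camera_from_world" (4x4, takes a point from world to camera coordinates); the wrist camera has in their place "hand_eye" (4x4, takes a point from camera to tool coordinates, whose origin is the TCP and whose axes are the flange's). Camera axes: x right, y down, z forward; pixel columns grow to the right and rows downward; lengths in m; the calibration is good to about 2 mm. A picture is of the moment at which its call begins: read the wrist's pose just before it. There is no depth.
- bot.finish_job(): hands the job in; it is judged then, once.
The state is a dict: "time": time; "q": joint angles; "joint_vel": joint speeds; "joint_torque": joint torques, N m; "tool_pos": TCP position; "tcp_rot": TCP orientation; "wrist_force": force on the tool from outside, world axes, zero at the start; "torque": the same for the moment, N m; "width": opening from 0.0 (shut) to 1.0 (fully open); "grip_force": force on a finger pad.
Only numpy, scipy, OpenCV 4.12 (cv2) and the standard library are available. Lean on these libraries where they do the work, as an engineer would, in place of code of your own. Each camera call takes 0.05 s, during which the arm holds its last target. There are 200 camera calls.

## Working session

There is one attempt and no reset: what is moved stays moved. The work goes in short steps, Python scripts to look and compute and a tool call to move; the robot and the scene stay as the last step left them, time stands still between calls to the robot, and variables do not carry over. Pictures are saved under pics/ and viewed, at most 14 in all, crops included, and the job is handed in when it is done.

Besides the shell and the picture viewer there is one more tool, called as name(argument=value, ...) on one line, values as JSON. drive_tool: Moves the arm, as the interface text tells. Its arguments: {"type":"object","properties":{"increments":{"type":"array"},"grip_force":{"type":"number"}},"required":["increments"]}

```bash
ls; mkdir -p pics
cat > h.py <<'E'
import numpy as np, cv2
from scipy.spatial.transform import Rotation as R
from workcell import bot
def cap(name,fn=None):
    s=bot.read_state(); d=bot.read_camera(name)
    if fn: cv2.imwrite('pics/'+fn,d['pixels'][:,:,::-1])
    f=240/np.tan(np.radians(d['fovy'])/2)
    if name=='wrist':
        T=np.eye(4);T[:3,:3]=R.from_rotvec(s['tcp_rot']).as_matrix();T[:3,3]=s['tool_pos']
        M=T@np.array(d['hand_eye'])
    else: M=np.linalg.inv(np.array(d['camera_from_world']))
    c=dict(f=f,cx=d['cx'],cy=d['cy'],k1=d['k1'],M=M)
    np.save('pics/cam_'+name+'.npy',c); return c,d['pixels']
def load(name): return np.load('pics/cam_'+name+'.npy',allow_pickle=True).item()
def ray(c,u,v):
    a=np.array([(u-c['cx'])/c['f'],(v-c['cy'])/c['f']]); b=a.copy()
    for _ in range(20): b=a/(1+c['k1']*(b@b))
    return c['M'][:3,3],c['M'][:3,:3]@np.array([b[0],b[1],1])
def onz(c,u,v,z):
    o,d=ray(c,u,v); return o+d*(z-o[2])/d[2]
def proj(c,p):
    q=np.linalg.inv(c['M'])@np.append(p,1); b=q[:2]/q[2]; b=b*(1+c['k1']*(b@b))
    return b*c['f']+[c['cx'],c['cy']]
def tool():
    s=bot.read_state(); return np.array(s['tool_pos']),R.from_rotvec(s['tcp_rot']).as_matrix(),s
def rel(p,yaw_y=None):
    "shift in tool axes mm for grasp point (155 ahead) to reach p; turn so tool y lies along world angle yaw_y"
    t,M,s=tool(); g=t+M@[0,0,.155]
    d=M.T@(np.array(p)-g)*1000
    out=[d.round(1).tolist()]
    if yaw_y is not None:
        v=M.T@[np.cos(yaw_y),np.sin(yaw_y),0]; a=np.arctan2(-v[0],v[1]); a=(a+np.pi/2)%np.pi-np.pi/2; out.append(round(a,3))
    return out
E
python3 - <<'E'
from h import *
for n in ['top','side','wrist']:
    c,p=cap(n,n+'0.png'); print(n,c['M'].round(3).tolist(),c['f'])
t,M,s=tool();print(M.round(3).tolist(),s['time'],s['width'])
E
```

```text
pics
top [[0.013, -0.976, 0.216, 0.309], [-1.0, -0.014, -0.002, -0.055], [0.005, -0.216, -0.976, 1.312], [0.0, 0.0, 0.0, 1.0]] 502.7617900378892
side [[0.839, -0.253, 0.482, 0.003], [-0.544, -0.405, 0.735, -0.847], [0.009, -0.878, -0.478, 0.641], [0.0, 0.0, 0.0, 1.0]] 496.197131374013
wrist [[0.434, 0.852, 0.292, 0.217], [0.901, -0.41, -0.144, 0.644], [-0.003, 0.325, -0.946, 0.373], [0.0, 0.0, 0.0, 1.0]] 395.91424256042444
[[-0.901, 0.434, -0.001], [0.434, 0.901, -0.002], [0.0, -0.002, -1.0]] 0.15 1.0044675744110416
```

View pics/top0.png

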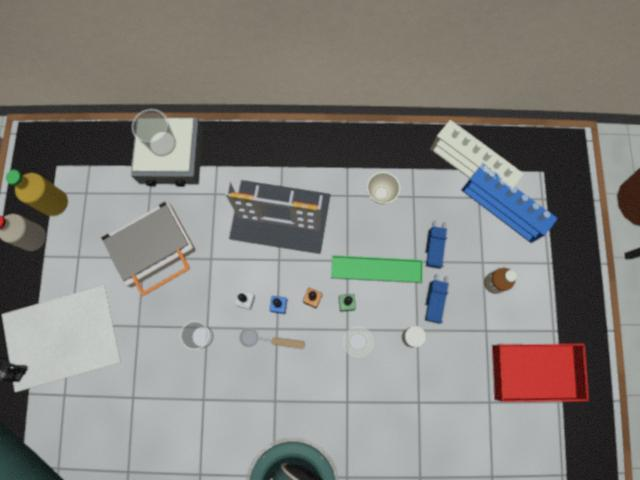

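View pics/side0.png

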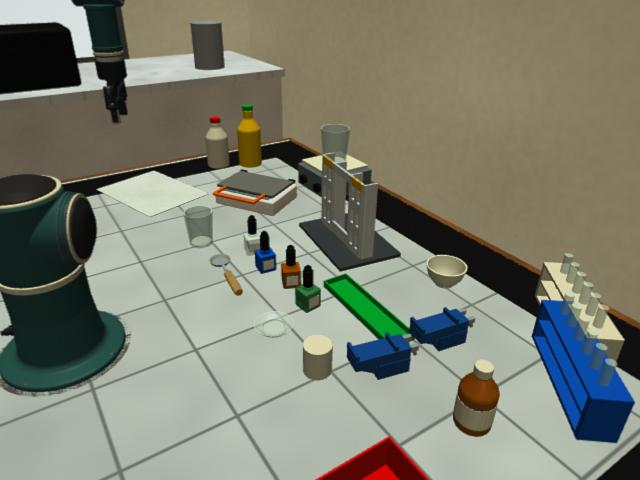

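Run:
```python
import cv2
im=cv2.imread('pics/top0.png')
a=cv2.resize(im[215:330,320:455],None,fx=5,fy=5,interpolation=cv2.INTER_CUBIC)[:, :]
cv2.imwrite('pics/c1.png',a)
a=cv2.resize(im[175:265,220:340],None,fx=6,fy=6,interpolation=cv2.INTER_CUBIC)
cv2.imwrite('pics/c2.png',a)
im=cv2.imread('pics/side0.png')
a=cv2.resize(im[145:275,290:410],None,fx=4.5,fy=4.5,interpolation=cv2.INTER_CUBIC)
cv2.imwrite('pics/c3.png',a)
```

```text
(no output)
```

View pics/c1.png

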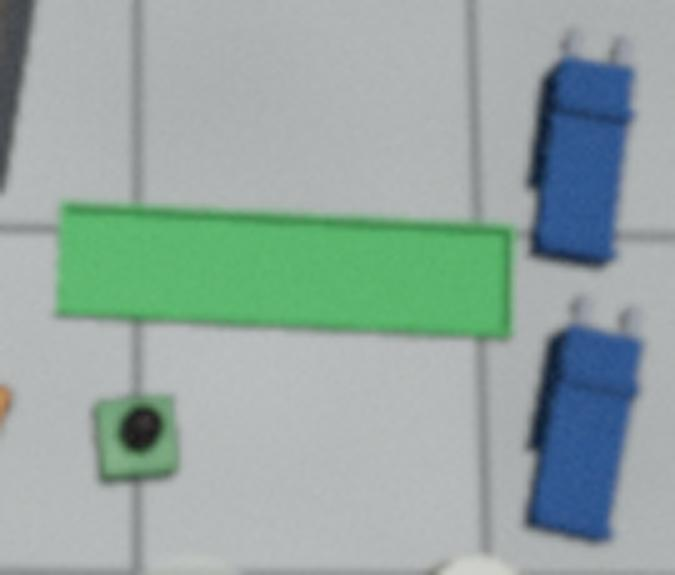

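View pics/c2.png

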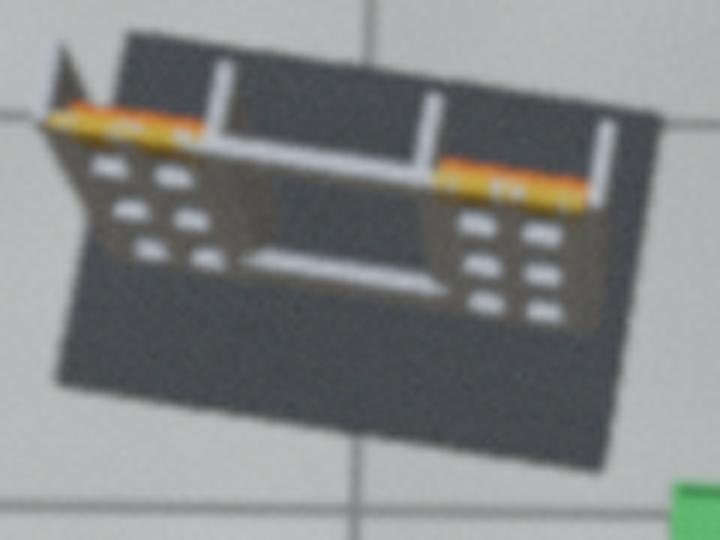

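View pics/c3.png

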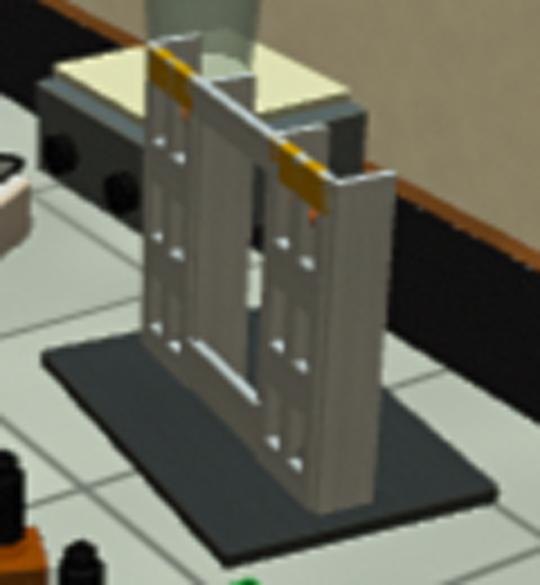

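```bash
cat > fit.py <<'E'
from h import *
from scipy.optimize import least_squares
ct,cs=load('top'),load('side')
obs=[(ct,(-.06,.125,.012),(230,238.8)),(ct,(-.06,-.125,.012),(320.5,253.3)),(ct,(.11,-.125,.012),(330,194.7)),(ct,(.11,.125,.012),(241.7,180.5)),
(cs,(0,.105,.204),(323.3,154.3)),(cs,(0,-.105,.204),(363.3,186.1)),(cs,(-.06,.125,.012),(300,224.3)),(cs,(-.06,-.125,.012),(340.7,268.3)),(cs,(.11,-.125,.012),(400,253.9)),(cs,(0,-.105,.012),(360.7,259))]
def w(x,p):
    c,s=np.cos(x[2]),np.sin(x[2]); return np.array([x[0]+c*p[0]-s*p[1],x[1]+s*p[0]+c*p[1],p[2]])
def res(x): return np.concatenate([proj(c,w(x,p))-np.array(m) for c,p,m in obs])
r=least_squares(res,[.85,0,0]); print('stand',r.x.round(4)); print(r.fun.reshape(-1,2).round(1).tolist())
np.save('stand.npy',r.x)
X=r.x
print('docks',w(X,(-.043,.075,.1355)).round(3),w(X,(-.043,-.075,.1355)).round(3),w(X,(-.066,0,.171)).round(3))
def c1(u,v): return u/5+320,v/5+215
for n,(L,Rr,nl,nr) in {'up':((565,58),(632,68),(535,250),(612,262)),'low':((568,330),(640,340),(530,522),(608,537))}.items():
    a,b=[onz(ct,*c1(*q),.055)[:2] for q in (L,Rr)]; c,d=[onz(ct,*c1(*q),.06)[:2] for q in (nl,nr)]
    m=(a+b)/2; e=(c+d)/2; y=np.arctan2(*(m-e)[::-1]); print(n,'mid',(m+(e-m)/np.linalg.norm(e-m)*.043).round(3),'yaw',y.round(3),np.linalg.norm(m-e).round(3),np.linalg.norm(a-b).round(3))
p=[onz(ct,*c1(*q),.016)[:2] for q in ((62,205),(513,227),(511,338),(57,316))]
print('tray',np.mean(p,0).round(3),np.arctan2(*(p[1]-p[0])[::-1]).round(3),np.linalg.norm(p[1]-p[0]).round(3))
for n,u,v in (('clear',242,297),('blue',277.5,302),('amber',312.5,294.5),('green',348,299.5)): print(n,onz(ct,u,v,.095)[:2].round(3))
b=[onz(ct,*q,.055)[:2] for q in ((142,291),(187,267))]; print('bar',np.round(b,3).tolist())
print('hinge',[onz(ct,*q,.055)[:2].round(3).tolist() for q in ((105,239),(164,207))])
E
python3 fit.py; python3 -c "
from h import *
print(rel([0.6,0,.3]))"
```

```text
stand [ 0.6593  0.0477 -0.1474]
[[-0.6, 0.4], [1.6, 0.7], [2.0, -1.1], [0.1, -0.8], [-0.5, 0.3], [-0.1, -1.3], [-1.3, -2.0], [-0.4, -0.1], [2.2, -1.0], [-1.9, -0.5]]
docks [0.628 0.128 0.136] [ 0.606 -0.02   0.136] [0.594 0.057 0.171]
up mid [ 0.605 -0.364] yaw -0.174 0.105 0.035
low mid [ 0.462 -0.36 ] yaw -0.222 0.101 0.037
tray [ 0.542 -0.212] -1.607 0.238
clear [0.455 0.127]
blue [0.444 0.04 ]
amber [ 0.463 -0.044]
green [ 0.452 -0.131]
bar [[0.47, 0.389], [0.534, 0.278]]
hinge [[0.604, 0.499], [0.693, 0.35]]
[[-540.6, -414.2, -50.7]]
```

Run:
```python
import cv2
im=cv2.imread('pics/top0.png')
a=cv2.resize(im[190:330,85:370],None,fx=2.8,fy=2.8,interpolation=cv2.INTER_CUBIC)
cv2.imwrite('pics/c4.png',a)
```

```text
(no output)
```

View pics/c4.png

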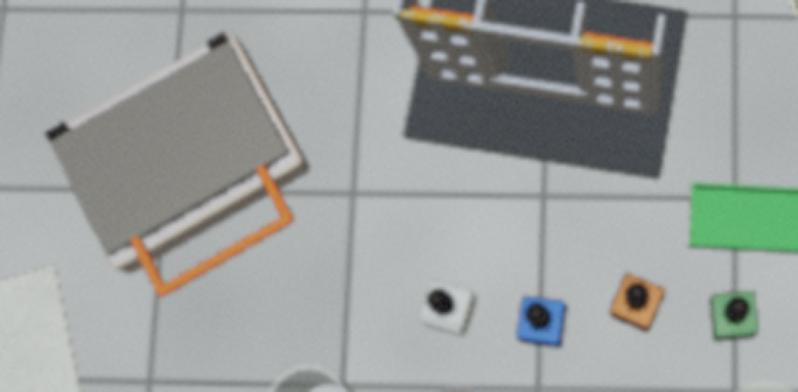

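```bash
cat >> h.py <<'E'
def plan(p,yaw=None):
    t,M,s=tool(); g=t+M@[0,0,.155]; a=0
    if yaw is not None:
        v=M.T@[np.cos(yaw),np.sin(yaw),0]; a=np.arctan2(-v[0],v[1]); a=(a+np.pi/2)%np.pi-np.pi/2
    M2=M@R.from_rotvec([0,0,a]).as_matrix()
    print('turn',round(a,3),'then',(M2.T@(np.array(p)-g)*1000).round(1).tolist(),'| grasp now',g.round(4),'yaw_y',np.arctan2(M[1,1],M[0,1]).round(3),'q6',round(s['q'][5],2),'t',round(s['time'],1),'w',round(s['width'],3),'F',np.round(s['wrist_force'],1))
E
python3 - <<'E'
from h import *
ct=load('top'); a,b=[onz(ct,*q,.055)[:2] for q in ((142.9,293.6),(188.6,267.1))]
m=(a+b)/2; d=b-a; y=np.arctan2(d[1],d[0])+np.pi/2; print(m,y,np.linalg.norm(d))
plan([*m,.16],y)
E
```

```text
[0.49863232 0.3297296 ] 0.5560021849200398 0.1326411021478342
turn 0.566 then [-344.7, 28.4, 88.9] | grasp now [0.2926 0.6077 0.2486] yaw_y 1.122 q6 -0.04 t 0.1 w 1.004 F [ 0.4 -0.3  0.1]
```

drive_tool(increments=[{"delta_pos": [0,0,0],"turn": 0.113,"jaw": 1},{"delta_pos": [0,0,0],"turn": 0.113,"jaw": 1},{"delta_pos": [0,0,0],"turn": 0.113,"jaw": 1},{"delta_pos": [0,0,0],"turn": 0.113,"jaw": 1},{"delta_pos": [0,0,0],"turn": 0.114,"jaw": 1},{"delta_pos": [-38,3,10],"turn": 0,"jaw": 1},{"delta_pos": [-38,3,10],"turn": 0,"jaw": 1},{"delta_pos": [-38,3,10],"turn": 0,"jaw": 1}])

```text
time: 0.82
tool_pos: [0.3607, 0.5154, 0.374]
tcp_rot: [1.524, 2.747, -0.0]
wrist_force: [0.6, -0.7, -1.0]
width: 1.002
grip_force: 0.0
```

drive_tool(increments=[{"delta_pos": [-38,3,10],"turn": 0,"jaw": 1},{"delta_pos": [-38,3,10],"turn": 0,"jaw": 1},{"delta_pos": [-38,3,10],"turn": 0,"jaw": 1},{"delta_pos": [-38,3,10],"turn": 0,"jaw": 1},{"delta_pos": [-38,3,10],"turn": 0,"jaw": 1},{"delta_pos": [-38,3,9],"turn": 0,"jaw": 1},{"delta_pos": [0,0,0],"turn": 0,"jaw": 1},{"delta_pos": [0,0,0],"turn": 0,"jaw": 1}])

```text
time: 1.48
tool_pos: [0.4971, 0.3299, 0.3145]
tcp_rot: [-1.532, -2.742, 0.003]
wrist_force: [0.3, 0.6, 0.0]
width: 1.002
grip_force: 0.0
```

Run:
```python
from h import *
c,p=cap('wrist','w1.png'); plan([.4986,.3297,.055],.556)
print(proj(c,[.4986,.3297,.055]))
```

```text
turn -0.002 then [-2.5, 1.3, 105.2] | grasp now [0.4963 0.3312 0.1602] yaw_y 0.554 q6 -0.01 t 1.5 w 1.002 F [0.1 0.6 0.6]
[318.72630655 248.80183203]
```

View pics/w1.png

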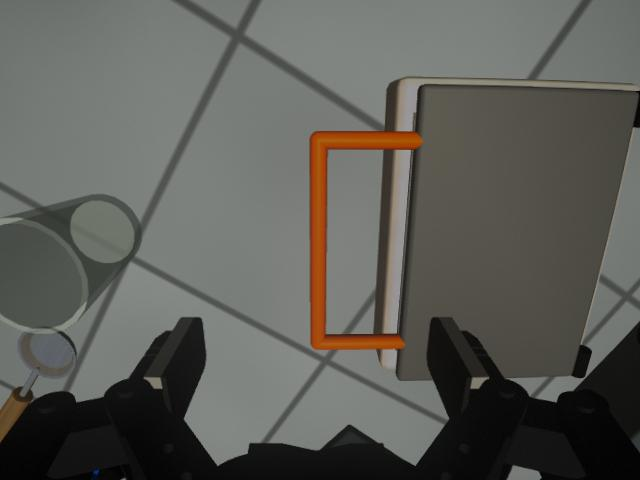

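drive_tool(increments=[{"delta_pos": [-2,1,0],"turn": 0,"jaw": -0.1},{"delta_pos": [0,0,0],"turn": 0,"jaw": -0.1},{"delta_pos": [0,0,25],"turn": 0,"jaw": -0.1},{"delta_pos": [0,0,25],"turn": 0,"jaw": -0.1},{"delta_pos": [0,0,25],"turn": 0,"jaw": -0.1},{"delta_pos": [0,0,20],"turn": 0,"jaw": -0.1},{"delta_pos": [0,0,10],"turn": 0,"jaw": -0.1},{"delta_pos": [0,0,0],"turn": 0,"jaw": -1}], grip_force=40)

```text
time: 2.2
tool_pos: [0.4964, 0.3311, 0.2081]
tcp_rot: [-1.523, -2.745, 0.007]
wrist_force: [-0.7, -0.2, -0.5]
width: 0.32
grip_force: 0.0
```

drive_tool(increments=[{"delta_pos": [0,0,0],"turn": 0,"jaw": -1},{"delta_pos": [0,0,0],"turn": 0,"jaw": -1},{"delta_pos": [0,0,0],"turn": 0,"jaw": -1},{"delta_pos": [0,0,0],"turn": 0,"jaw": -1},{"delta_pos": [0,0,0],"turn": 0,"jaw": -1},{"delta_pos": [0,0,0],"turn": 0,"jaw": -1}])

```text
time: 2.7
tool_pos: [0.4974, 0.3309, 0.2113]
tcp_rot: [-1.526, -2.744, 0.001]
wrist_force: [-5.0, -0.3, -0.9]
width: 0.099
grip_force: 39.1
```

drive_tool(increments=[{"delta_pos": [0,0.7,-16.1],"turn": 0,"jaw": -1},{"delta_pos": [0,2.1,-16],"turn": 0,"jaw": -1},{"delta_pos": [0,3.5,-15.8],"turn": 0,"jaw": -1},{"delta_pos": [0,4.9,-15.4],"turn": 0,"jaw": -1},{"delta_pos": [0,6.2,-14.9],"turn": 0,"jaw": -1},{"delta_pos": [0,7.5,-14.3],"turn": 0,"jaw": -1}])

```text
time: 3.2
tool_pos: [0.519, 0.3442, 0.3043]
tcp_rot: [-1.526, -2.745, -0.001]
wrist_force: [-0.4, 2.9, -6.7]
width: 0.098
grip_force: 39.0
```

drive_tool(increments=[{"delta_pos": [0,8.7,-13.6],"turn": 0,"jaw": -1},{"delta_pos": [0,9.8,-12.8],"turn": 0,"jaw": -1},{"delta_pos": [0,10.9,-11.9],"turn": 0,"jaw": -1},{"delta_pos": [0,11.9,-10.9],"turn": 0,"jaw": -1},{"delta_pos": [0,12.8,-9.8],"turn": 0,"jaw": -1},{"delta_pos": [0,13.6,-8.7],"turn": 0,"jaw": -1},{"delta_pos": [0,0,0],"turn": 0,"jaw": -1},{"delta_pos": [0,0,0],"turn": 0,"jaw": -1}])

```text
time: 3.87
tool_pos: [0.5776, 0.3803, 0.3743]
tcp_rot: [1.526, 2.744, 0.007]
wrist_force: [-2.1, 0.6, 6.5]
width: 0.093
grip_force: 41.4
```

drive_tool(increments=[{"delta_pos": [0,0,0],"turn": 0,"jaw": -0.3},{"delta_pos": [0,0,0],"turn": 0,"jaw": -0.3},{"delta_pos": [0,0,0],"turn": 0,"jaw": -0.3},{"delta_pos": [0,0,-15],"turn": 0,"jaw": -0.3},{"delta_pos": [0,0,-30],"turn": 0,"jaw": -0.3},{"delta_pos": [0,0,-35],"turn": -0.12,"jaw": 0},{"delta_pos": [0,0,-20],"turn": -0.12,"jaw": 0.5},{"delta_pos": [0,0,0],"turn": -0.12,"jaw": 1}], grip_force=60)

```text
time: 4.53
tool_pos: [0.5777, 0.3799, 0.4783]
tcp_rot: [0.999, 2.97, 0.014]
wrist_force: [0.4, 0.4, 0.2]
width: 0.765
grip_force: 0.0
```

Run:
```python
from h import *
plan([.53,-.36,.31],1.397)
```

```text
turn -0.475 then [-79.5, -738.3, 8.6] | grasp now [0.5792 0.3808 0.3233] yaw_y 0.922 q6 -0.38 t 4.5 w 0.765 F [0.4 0.4 0.2]
```

drive_tool(increments=[{"delta_pos": [0,0,0],"turn": -0.119,"jaw": 1},{"delta_pos": [0,0,0],"turn": -0.119,"jaw": 1},{"delta_pos": [0,0,0],"turn": -0.119,"jaw": 1},{"delta_pos": [0,0,0],"turn": -0.118,"jaw": 1},{"delta_pos": [-4,-40,0],"turn": 0,"jaw": 1},{"delta_pos": [-4,-40,0],"turn": 0,"jaw": 1},{"delta_pos": [-4,-40,0],"turn": 0,"jaw": 1},{"delta_pos": [-4,-40,0],"turn": 0,"jaw": 1}])

```text
time: 5.2
tool_pos: [0.5634, 0.2179, 0.4704]
tcp_rot: [0.28, 3.129, -0.001]
wrist_force: [0.7, -0.2, 0.4]
width: 1.002
grip_force: 0.0
```

drive_tool(increments=[{"delta_pos": [-4,-40,0],"turn": 0,"jaw": 1},{"delta_pos": [-4,-40,0],"turn": 0,"jaw": 1},{"delta_pos": [-4,-40,0],"turn": 0,"jaw": 1},{"delta_pos": [-4,-40,0],"turn": 0,"jaw": 1},{"delta_pos": [-4,-40,0],"turn": 0,"jaw": 1},{"delta_pos": [-4,-40,0],"turn": 0,"jaw": 1},{"delta_pos": [-4,-40,0],"turn": 0,"jaw": 1},{"delta_pos": [-4,-40,0],"turn": 0,"jaw": 1}])

```text
time: 5.87
tool_pos: [0.5374, -0.1031, 0.4709]
tcp_rot: [0.282, 3.128, -0.001]
wrist_force: [1.2, -0.7, 0.6]
width: 1.006
grip_force: 0.0
```

drive_tool(increments=[{"delta_pos": [-4,-40,0],"turn": 0,"jaw": 1},{"delta_pos": [-4,-40,0],"turn": 0,"jaw": 1},{"delta_pos": [-4,-40,0],"turn": 0,"jaw": 1},{"delta_pos": [-4,-40,0],"turn": 0,"jaw": 1},{"delta_pos": [-4,-40,0],"turn": 0,"jaw": 1},{"delta_pos": [-4,-40,0],"turn": 0,"jaw": 1},{"delta_pos": [0,0,0],"turn": 0,"jaw": 1},{"delta_pos": [0,0,0],"turn": 0,"jaw": 1}])

```text
time: 6.53
tool_pos: [0.5181, -0.3438, 0.4701]
tcp_rot: [-0.288, -3.128, -0.001]
wrist_force: [0.7, 0.4, 0.3]
width: 1.002
grip_force: 0.0
```

Run:
```python
from h import *
c,p=cap('wrist','w2.png'); plan([.605,-.364,.1])
for q in ([.605,-.364,.055],[.462,-.36,.055]): print(proj(c,q).round())
```

```text
turn 0 then [-89.3, -6.0, 215.2] | grasp now [ 0.5184 -0.3422  0.3152] yaw_y 1.389 q6 -2.01 t 6.6 w 1.0 F [ 0.   0.6 -0.3]
[312. 276.]
[289. 140.]
```

View pics/w2.png

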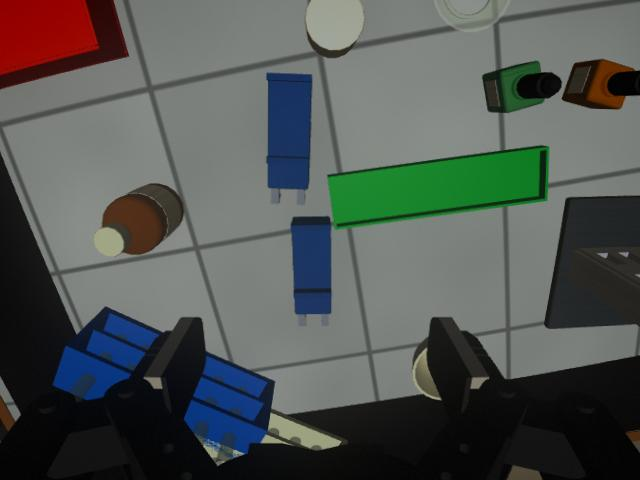

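Run:
```python
from h import *
c=load('wrist')
for n,b,e in (('up',(312.5,313.5),(311,218)),('low',(288,188),(290,74))):
    m=onz(c,*b,.055)[:2]; e=onz(c,*e,.065)[:2]; L=np.linalg.norm(m-e); u=(m-e)/L
    y=np.arctan2(u[1],u[0]); print(n,'mid',(m-u*.043).round(4),'yaw',y.round(3),L.round(3)); 
    plan([*(m-u*.053),.045],y+np.pi/2)
p=[onz(c,*q,.016)[:2] for q in ((328,177),(547,148),(548,198),(336,227))]
print('tray',np.mean(p,0).round(3),np.arctan2(*(p[1]-p[0])[::-1]).round(3),np.linalg.norm(p[1]-p[0]).round(3))
```

```text
up mid [ 0.6066 -0.3648] yaw -0.174 0.112
turn -0.007 then [-81.0, -7.2, 270.2] | grasp now [ 0.5184 -0.3422  0.3152] yaw_y 1.389 q6 -2.01 t 6.6 w 1.0 F [ 0.   0.6 -0.3]
low mid [ 0.4656 -0.3603] yaw -0.228 0.104
turn 0.046 then [57.1, -29.8, 270.3] | grasp now [ 0.5184 -0.3422  0.3152] yaw_y 1.389 q6 -2.01 t 6.6 w 1.0 F [ 0.   0.6 -0.3]
tray [ 0.544 -0.211] 1.526 0.237
```

drive_tool(increments=[{"delta_pos": [-40,-4,30],"turn": 0,"jaw": 0.4},{"delta_pos": [-41,-3,35],"turn": -0.007,"jaw": 0.4},{"delta_pos": [0,0,35],"turn": 0,"jaw": 0.4},{"delta_pos": [0,0,35],"turn": 0,"jaw": 0.4},{"delta_pos": [0,0,35],"turn": 0,"jaw": 0.4},{"delta_pos": [0,0,35],"turn": 0,"jaw": 0.4},{"delta_pos": [0,0,30],"turn": 0,"jaw": 0.4},{"delta_pos": [0,0,25],"turn": 0,"jaw": 0.4}])

```text
time: 7.25
tool_pos: [0.5815, -0.356, 0.2212]
tcp_rot: [-0.267, -3.128, -0.003]
wrist_force: [-0.4, -1.1, -1.0]
width: 0.702
grip_force: 0.0
```

drive_tool(increments=[{"delta_pos": [0,0,17],"turn": 0,"jaw": 0.4},{"delta_pos": [0,0,0],"turn": 0,"jaw": 0.4},{"delta_pos": [0,0,0],"turn": 0,"jaw": -1},{"delta_pos": [0,0,0],"turn": 0,"jaw": -1},{"delta_pos": [0,0,0],"turn": 0,"jaw": -1},{"delta_pos": [0,0,0],"turn": 0,"jaw": -1},{"delta_pos": [0,0,0],"turn": 0,"jaw": -1}], grip_force=80)

```text
time: 7.83
tool_pos: [0.5822, -0.3589, 0.2084]
tcp_rot: [0.271, 3.128, -0.001]
wrist_force: [-0.6, 1.2, 0.0]
width: 0.452
grip_force: 81.8
```

Run:
```python
from h import *
plan([.597,-.363,.038],1.397)
```

```text
turn 0.001 then [-14.9, -1.4, 15.5] | grasp now [ 0.5825 -0.359   0.0534] yaw_y 1.398 q6 -1.99 t 7.8 w 0.452 F [-0.6  1.2  0. ]
```

drive_tool(increments=[{"delta_pos": [0,0,0],"turn": 0,"jaw": 0.4},{"delta_pos": [0,0,0],"turn": 0,"jaw": 0.4},{"delta_pos": [0,0,0],"turn": 0,"jaw": 0.4},{"delta_pos": [-15,0,0],"turn": 0,"jaw": 0.4},{"delta_pos": [0,0,15],"turn": 0,"jaw": 0.4},{"delta_pos": [0,0,0],"turn": 0,"jaw": 0.4},{"delta_pos": [0,0,0],"turn": 0,"jaw": -1},{"delta_pos": [0,0,0],"turn": 0,"jaw": -1}])

```text
time: 8.5
tool_pos: [0.5957, -0.3613, 0.1911]
tcp_rot: [-0.271, -3.128, -0.001]
wrist_force: [1.3, -0.8, -2.3]
width: 0.459
grip_force: 80.3
```

drive_tool(increments=[{"delta_pos": [0,0,0],"turn": 0,"jaw": -1},{"delta_pos": [0,0,0],"turn": 0,"jaw": -1},{"delta_pos": [0,0,-20],"turn": 0,"jaw": -1},{"delta_pos": [0,0,-30],"turn": 0,"jaw": -1},{"delta_pos": [0,0,-30],"turn": 0,"jaw": -1},{"delta_pos": [0,0,-30],"turn": 0,"jaw": -1},{"delta_pos": [0,0,-30],"turn": 0,"jaw": -1},{"delta_pos": [0,0,0],"turn": 0,"jaw": -1}])

```text
time: 9.17
tool_pos: [0.5984, -0.3626, 0.3403]
tcp_rot: [0.27, 3.119, -0.009]
wrist_force: [1.3, -1.5, -1.4]
width: 0.457
grip_force: 81.0
```

Run:
```python
from h import *
from fit import X,w
# left dock, 17 up, 60 mm in front; grasp at bracket x=-10, z=38 over underside
plan([*w(X,(-.053-.07,.075,0))[:2],.108+.017+.038],X[2]+np.pi/2)
```

```text
stand [ 0.6593  0.0477 -0.1474]
[[-0.6, 0.4], [1.6, 0.7], [2.0, -1.1], [0.1, -0.8], [-0.5, 0.3], [-0.1, -1.3], [-1.3, -2.0], [-0.4, -0.1], [2.2, -1.0], [-1.9, -0.5]]
docks [0.628 0.128 0.136] [ 0.606 -0.02   0.136] [0.594 0.057 0.171]
up mid [ 0.605 -0.364] yaw -0.174 0.105 0.035
low mid [ 0.462 -0.36 ] yaw -0.222 0.101 0.037
tray [ 0.542 -0.212] -1.607 0.238
clear [0.455 0.127]
blue [0.444 0.04 ]
amber [ 0.463 -0.044]
green [ 0.452 -0.131]
bar [[0.47, 0.389], [0.534, 0.278]]
hinge [[0.604, 0.499], [0.693, 0.35]]
turn -0.025 then [125.0, 490.7, 18.4] | grasp now [ 0.6    -0.3636  0.1854] yaw_y 1.398 q6 -1.98 t 9.2 w 0.457 F [ 1.3 -1.5 -1.4]
```

drive_tool(increments=[{"delta_pos": [25,10,0],"turn": -0.025,"jaw": -1},{"delta_pos": [25,25,0],"turn": 0,"jaw": -1},{"delta_pos": [25,30,0],"turn": 0,"jaw": -1},{"delta_pos": [25,30,0],"turn": 0,"jaw": -1},{"delta_pos": [25,30,0],"turn": 0,"jaw": -1},{"delta_pos": [0,35,0],"turn": 0,"jaw": -1},{"delta_pos": [0,35,0],"turn": 0,"jaw": -1},{"delta_pos": [0,35,0],"turn": 0,"jaw": -1}])

```text
time: 9.83
tool_pos: [0.5057, -0.1134, 0.3308]
tcp_rot: [-0.234, -3.132, -0.0]
wrist_force: [0.3, -0.6, -2.6]
width: 0.455
grip_force: 81.0
```

drive_tool(increments=[{"delta_pos": [0,35,0],"turn": 0,"jaw": -1},{"delta_pos": [0,35,0],"turn": 0,"jaw": -1},{"delta_pos": [0,35,0],"turn": 0,"jaw": -1},{"delta_pos": [0,35,0],"turn": 0,"jaw": -1},{"delta_pos": [0,35,5],"turn": 0,"jaw": -1},{"delta_pos": [0,35,5],"turn": 0,"jaw": -1},{"delta_pos": [0,35,8],"turn": 0,"jaw": -1},{"delta_pos": [0,15,0],"turn": 0,"jaw": -1}])

```text
time: 10.5
tool_pos: [0.5443, 0.1457, 0.3112]
tcp_rot: [-0.228, -3.13, -0.001]
wrist_force: [-0.4, -0.9, -3.2]
width: 0.463
grip_force: 81.4
```

drive_tool(increments=[{"delta_pos": [0,0,0],"turn": 0,"jaw": -1},{"delta_pos": [0,0,0],"turn": 0,"jaw": -1}])

```text
time: 10.67
tool_pos: [0.5447, 0.143, 0.3126]
tcp_rot: [-0.228, -3.131, 0.002]
wrist_force: [1.0, -0.3, -2.5]
width: 0.458
grip_force: 81.4
```

```bash
sed -i 's/^print/pass;0 and print/' fit.py
cat > fit2.py <<'E'
from h import *
X=np.load('stand.npy')
def w(x,p):
    c,s=np.cos(x[2]),np.sin(x[2]); return np.array([x[0]+c*p[0]-s*p[1],x[1]+s*p[0]+c*p[1],p[2]])
E
python3 - <<'E'
from fit2 import *
plan([*w(X,(-.053-.07,.075,0))[:2],.108+.017+.038],X[2]+np.pi/2)
c,p=cap('wrist','w3.png')
for q in [(0,.088,.184),(0,.062,.184),(0,.105,.204),(0,.045,.204),(-.06,.125,.012)]: print(q,proj(c,w(X,q)).round(1))
E
```

```text
turn 0.002 then [-4.6, -2.2, -5.4] | grasp now [0.5444 0.1428 0.1576] yaw_y 1.425 q6 -1.21 t 10.7 w 0.458 F [ 1.  -0.3 -2.5]
(0, 0.088, 0.184) [340.3 625.9]
(0, 0.062, 0.184) [280.5 625.6]
(0, 0.105, 0.204) [385.6 681. ]
(0, 0.045, 0.204) [234. 680.]
(-0.06, 0.125, 0.012) [378.3 312.1]
```

View pics/w3.png

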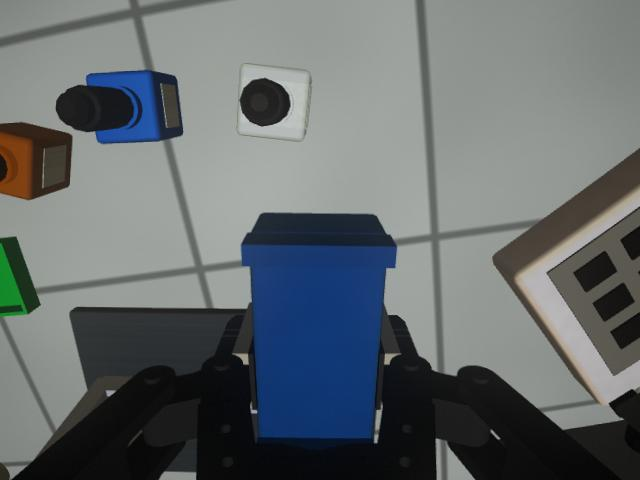

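```bash
cat > ov.py <<'E'
from fit2 import *
def wire(c,im,T,segs,col,o,k):
    for a,b in segs:
        pa,pb=[((proj(c,T(q))-o)*k+k/2) for q in (a,b)]
        cv2.line(im,tuple(int(v*8) for v in pa),tuple(int(v*8) for v in pb),col,1,cv2.LINE_AA,3)
def rect(x,y0,y1,z0,z1): 
    P=[(x,y0,z0),(x,y1,z0),(x,y1,z1),(x,y0,z1)]; return [(P[i],P[(i+1)%4]) for i in range(4)]
def hrect(x0,x1,y0,y1,z):
    P=[(x0,y0,z),(x1,y0,z),(x1,y1,z),(x0,y1,z)]; return [(P[i],P[(i+1)%4]) for i in range(4)]
stand=hrect(-.06,.11,-.125,.125,.012)
for y in (.075,-.075):
    stand+=rect(0,y-.03,y+.03,.012,.204)
    for dy in (13e-3,-13e-3): stand+=rect(0,y+dy-.007,y+dy+.007,.15,.184)
# bracket, frame at mid
br=hrect(-.063,.043,-.02,.02,.0275)+rect(.043,-.02,.02,-.0275,.0275)
for dy in (.013,-.013): br+=hrect(.043,.059,dy-.004,dy+.004,.0245)
def shot(fn,gx,gz,boxes,draw=True,scale=6):
    t,M,s=tool(); g=t+M@[0,0,.155]; xb=-M[:,0]; yb=M[:,1]; 
    Tb=lambda q: g+xb*(q[0]-gx)+yb*q[1]+np.array([0,0,q[2]+.0275-gz])
    outs=[]
    for n,(x0,y0,x1,y1) in boxes.items():
        c,p=cap(n); cv2.imwrite('pics/raw_'+fn[:-4]+n+'.png',p[:,:,::-1])
        im=cv2.resize(p[y0:y1,x0:x1,::-1],None,fx=scale,fy=scale,interpolation=cv2.INTER_CUBIC); o=np.array([x0,y0])
        if draw: wire(c,im,lambda q:w(X,q),stand,(0,255,255),o,scale); wire(c,im,Tb,br,(0,0,255),o,scale)
        outs.append(im)
    h=max(i.shape[0] for i in outs); cv2.imwrite('pics/'+fn,np.hstack([cv2.copyMakeBorder(i,0,h-i.shape[0],0,0,cv2.BORDER_CONSTANT) for i in outs]))
    print(outs[0].shape,h)
E
python3 - <<'E'
from ov import *
shot('o1.png',-.010,.038,{'top':(222,170,288,270),'side':(290,140,355,240)})
for n in('top','side'):
    im=cv2.imread(f'pics/{n}0.png'); h=cv2.cvtColor(im,cv2.COLOR_BGR2HSV)
    m=((h[...,0]>18)&(h[...,0]<30)&(h[...,1]>150)&(h[...,2]>90)).astype(np.uint8)
    k,l,st,ce=cv2.connectedComponentsWithStats(m); c=load(n)
    for i in range(1,k):
        if st[i,4]>12: print(n,st[i].tolist(),ce[i].round(2))
    for y in(.075,-.075): print(proj(c,w(X,(0,y,.194))).round(2))
E
```

```text
(600, 396, 3) 600
top [15, 173, 31, 39, 709] [ 31.32 189.26]
top [233, 194, 5, 5, 19] [234.79 195.95]
top [243, 196, 5, 4, 16] [245.44 197.62]
top [297, 204, 4, 5, 19] [298.58 205.89]
top [308, 206, 5, 4, 16] [309.75 207.44]
top [45, 210, 8, 5, 14] [ 49.36 212.  ]
[242.4  199.67]
[305.81 209.53]
side [237, 111, 23, 56, 932] [247.81 139.83]
side [323, 156, 10, 7, 24] [327.88 158.38]
side [226, 271, 8, 15, 22] [228.86 277.59]
[327.83 162.2 ]
[356.44 183.99]
```

View pics/o1.png

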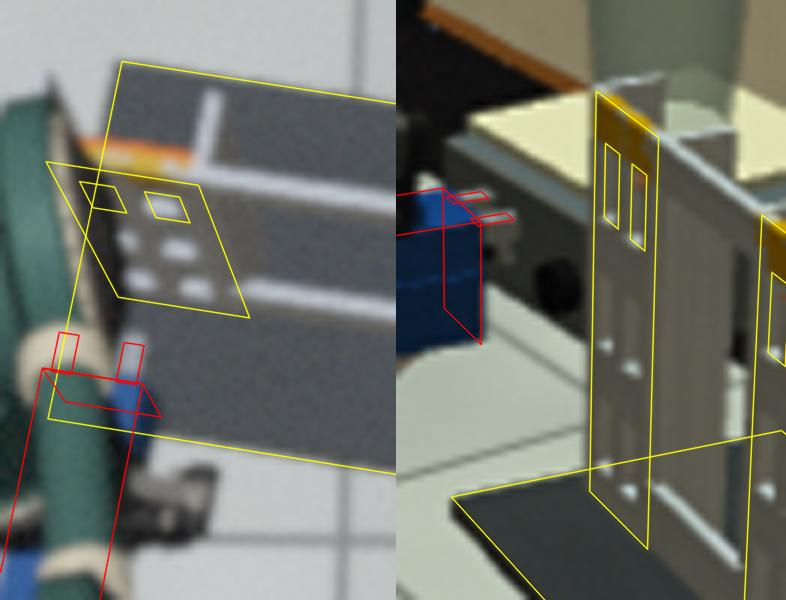

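drive_tool(increments=[{"delta_pos": [-4,-2.2,-5.4],"turn": 0.002,"jaw": -1},{"delta_pos": [-16,0,0],"turn": 0,"jaw": -1},{"delta_pos": [-16,0,0],"turn": 0,"jaw": -1},{"delta_pos": [-13,0,0],"turn": 0,"jaw": -1},{"delta_pos": [-6,0,0],"turn": 0,"jaw": -1},{"delta_pos": [-5,0,0],"turn": 0,"jaw": -1},{"delta_pos": [0,0,0],"turn": 0,"jaw": -1}])

```text
time: 11.4
tool_pos: [0.6022, 0.1306, 0.3185]
tcp_rot: [-0.237, -3.122, -0.0]
wrist_force: [-11.2, 2.5, 0.4]
width: 0.462
grip_force: 81.7
```

Run:
```python
from ov import *
plan([*w(X,(-.053,.075,0))[:2],.108+.017+.038],X[2]+np.pi/2)
shot('o2.png',-.010,.038,{'top':(222,170,288,270),'side':(300,140,365,240)})
```

```text
turn -0.004 then [-17.3, 1.4, 0.3] | grasp now [0.6006 0.1308 0.1635] yaw_y 1.42 q6 -1.25 t 11.4 w 0.462 F [-11.2   2.5   0.4]
(600, 396, 3) 600
```

View pics/o2.png

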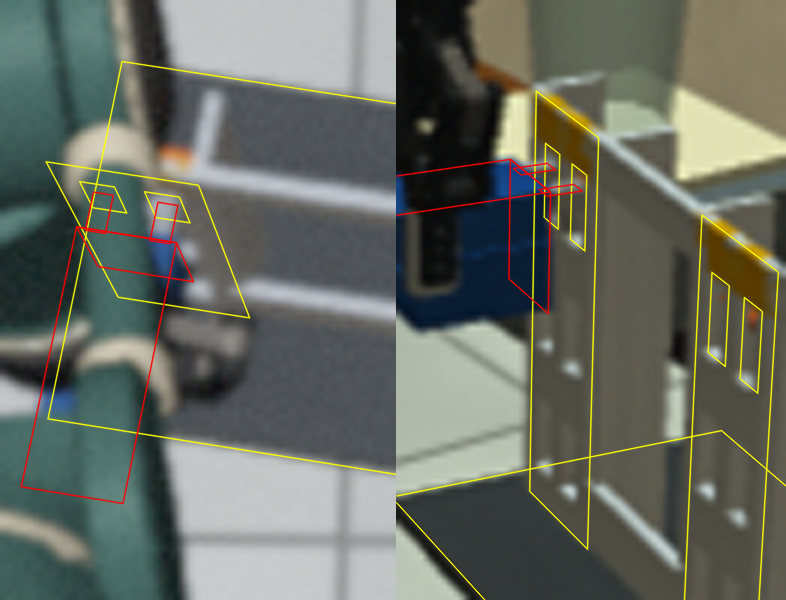

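Run:
```python
import cv2,numpy as np
a=cv2.imread('pics/raw_o2top.png')[195:231,235:265]; b=cv2.imread('pics/raw_o2side.png')[153:189,300:336]
r=lambda i:cv2.convertScaleAbs(cv2.resize(i,None,fx=12,fy=12,interpolation=cv2.INTER_CUBIC),alpha=1.5,beta=10)
cv2.imwrite('pics/o2z.png',np.hstack([r(a),r(b)]))
```

```text
(no output)
```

View pics/o2z.png

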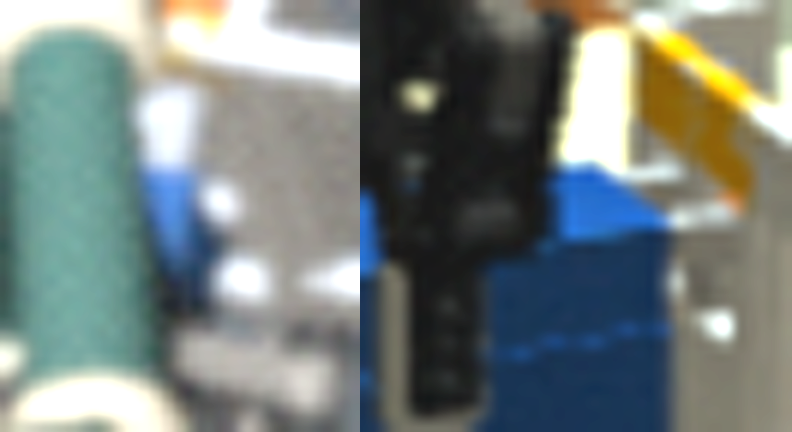

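drive_tool(increments=[{"delta_pos": [0,0,0],"turn": 0,"jaw": -1},{"delta_pos": [0,0,0],"turn": 0,"jaw": -1}])

```text
time: 11.67
tool_pos: [0.6019, 0.1307, 0.3185]
tcp_rot: [-0.236, -3.124, 0.001]
wrist_force: [-9.9, 3.1, -0.3]
width: 0.459
grip_force: 81.7
```

drive_tool(increments=[{"delta_pos": [-2,0,0],"turn": 0,"jaw": -1},{"delta_pos": [-2,0,0],"turn": 0,"jaw": -1},{"delta_pos": [0,0,0],"turn": 0,"jaw": -1}])

```text
time: 11.92
tool_pos: [0.6034, 0.1306, 0.3181]
tcp_rot: [-0.235, -3.115, 0.001]
wrist_force: [-22.4, 4.2, 6.4]
width: 0.46
grip_force: 82.7
```

Run:
```python
from fit2 import *
plan([*w(X,(-.053,.075,0))[:2],.108+.017+.038],X[2]+np.pi/2)
print(bot.read_state()['torque'])
```

```text
turn -0.003 then [-17.2, 1.5, -0.2] | grasp now [0.6007 0.1307 0.1631] yaw_y 1.42 q6 -1.25 t 11.9 w 0.46 F [-22.4   4.2   6.4]
[0.43074997 2.58331007 0.11935534]
```

drive_tool(increments=[{"delta_pos": [5,0,0],"turn": 0,"jaw": -1},{"delta_pos": [5,0,0],"turn": 0,"jaw": -1},{"delta_pos": [0,0,0],"turn": 0,"jaw": -1}])

```text
time: 12.17
tool_pos: [0.5978, 0.1315, 0.3196]
tcp_rot: [0.236, 3.133, -0.0]
wrist_force: [0.8, 0.3, -3.4]
width: 0.457
grip_force: 81.3
```

Run:
```python
from fit2 import *
plan([*w(X,(-.053,.075,0))[:2],.108+.017+.038],X[2]+np.pi/2)
s=bot.read_state();print(s['torque'],s['tcp_rot'])
```

```text
turn -0.003 then [-20.1, 1.2, 1.6] | grasp now [0.5978 0.1314 0.1646] yaw_y 1.42 q6 -1.24 t 12.2 w 0.457 F [ 0.8  0.3 -3.4]
[-0.02287113  0.02698079 -0.0375969 ] [ 2.36226595e-01  3.13268653e+00 -1.12407812e-04]
```

drive_tool(increments=[{"delta_pos": [0,0,4],"turn": 0,"jaw": -1},{"delta_pos": [-4,0,0],"turn": 0,"jaw": -1},{"delta_pos": [-4,0,0],"turn": 0,"jaw": -1},{"delta_pos": [0,0,0],"turn": 0,"jaw": -1}])

```text
time: 12.5
tool_pos: [0.6031, 0.131, 0.3139]
tcp_rot: [-0.235, -3.118, 0.002]
wrist_force: [-17.9, 1.4, 3.0]
width: 0.456
grip_force: 82.4
```

Run:
```python
from fit2 import *
plan([*w(X,(-.053,.075,0))[:2],.108+.017+.038],X[2]+np.pi/2)
s=bot.read_state();print(s['torque'],s['tcp_rot'])
```

```text
turn -0.003 then [-16.9, 1.2, -4.3] | grasp now [0.6009 0.131  0.1589] yaw_y 1.42 q6 -1.25 t 12.5 w 0.456 F [-17.9   1.4   3. ]
[ 0.20253427  2.11924338 -0.03879792] [-2.35127204e-01 -3.11849238e+00  1.70549209e-03]
```

Run:
```python
from fit2 import *
for n,box in(('top',(225,195,325,232)),('side',(315,160,375,260))):
    im=cv2.imread(f'pics/{n}0.png').astype(float).mean(2); x0,y0,x1,y1=box; c=load(n)
    g=im[y0:y1,x0:x1]; th=125 if n=='top' else 120
    k,l,st,ce=cv2.connectedComponentsWithStats((g>th).astype(np.uint8))
    for i in range(1,k):
        if 2<st[i,4]<40:
            ys,xs=np.where(cv2.dilate((l==i).astype(np.uint8),np.ones((3,3)))>0); ww=np.clip(g[ys,xs]-85,0,None)
            print(n,(np.array([xs@ww,ys@ww])/ww.sum()+[x0,y0]).round(2),st[i,4])
    for y in(.088,.062,-.062,-.088): print('pred',proj(c,w(X,(.003,y,.15))).round(2), 'per mm x,y,z',[(1e0*(proj(c,w(X,np.array((.003,y,.15))+d))-proj(c,w(X,(.003,y,.15))))).round(2).tolist() for d in np.eye(3)*.001] if y==.088 else '')
```

```text
top [237.89 202.45] 18
top [248.48 204.09] 17
top [241.49 209.61] 18
top [251.51 211.24] 17
top [299.08 212.01] 18
top [309.94 213.7 ] 23
top [244.76 216.18] 14
top [254.28 217.65] 14
top [299.94 218.8 ] 20
top [310.06 220.39] 19
top [300.64 224.98] 16
top [310.33 226.5 ] 17
pred [239.97 203.33] per mm x,y,z [[0.08, -0.39], [-0.4, -0.06], [-0.06, -0.13]]
pred [250.5  204.96] per mm x,y,z 
pred [301.05 212.84] per mm x,y,z 
pred [311.71 214.5 ] per mm x,y,z 
side [372.98 172.03] 10
side [325.05 175.93] 3
side [329.4  179.55] 4
side [356.92 179.37] 8
side [366.65 183.85] 20
side [324.59 197.04] 3
side [352.46 198.46] 5
side [328.93 200.85] 6
side [346.01 206.87] 36
side [357.82 202.88] 7
side [324.38 217.26] 4
side [328.42 221.39] 4
side [339.91 226.94] 39
side [351.35 221.2 ] 6
side [356.55 225.72] 5
side [350.35 242.72] 6
side [355.3  247.56] 6
pred [326.34 176.47] per mm x,y,z [[0.35, -0.06], [-0.17, -0.14], [0.01, -0.36]]
pred [330.76 180.08] per mm x,y,z 
pred [354.   199.12] per mm x,y,z 
pred [359.38 203.53] per mm x,y,z
```

```bash
cat > refit.py <<'E'
from fit2 import *
from scipy.optimize import least_squares
ct,cs=load('top'),load('side')
obs=[(ct,(237.89,202.45)),(ct,(248.48,204.09)),(ct,(299.08,212.01)),(ct,(309.94,213.7)),(cs,(325.05,175.93)),(cs,(329.4,179.55)),(cs,(352.46,198.46)),(cs,(357.82,202.88))]
P=[(.003,y,.15) for y in (.088,.062,-.062,-.088)]*2
f=lambda x:np.concatenate([proj(c,w(x,p))-np.array(m) for (c,m),p in zip(obs,P)])
r=least_squares(f,X); print(X.round(4),r.x.round(4)); print(r.fun.reshape(-1,2).round(2).tolist())
np.save('stand.npy',r.x); X=r.x
plan([*w(X,(-.053,.075,0))[:2],.108+.017+.038],X[2]+np.pi/2)
E
python3 refit.py
```

```text
[ 0.6593  0.0477 -0.1474] [ 0.6602  0.053  -0.1483]
[[-0.06, 0.46], [-0.13, 0.46], [-0.21, 0.45], [-0.41, 0.44], [0.48, -0.2], [0.51, -0.23], [0.49, -0.23], [0.46, -0.27]]
turn -0.002 then [-17.1, 6.6, -4.3] | grasp now [0.6009 0.131  0.1589] yaw_y 1.42 q6 -1.25 t 12.5 w 0.456 F [-17.9   1.4   3. ]
```

drive_tool(increments=[{"delta_pos": [8,0,0],"turn": 0,"jaw": -1},{"delta_pos": [0,6.5,-3.5],"turn": -0.002,"jaw": -1},{"delta_pos": [0,0,0],"turn": 0,"jaw": -1},{"delta_pos": [-5,0,0],"turn": 0,"jaw": -1},{"delta_pos": [-5,0,0],"turn": 0,"jaw": -1},{"delta_pos": [-4,0,0],"turn": 0,"jaw": -1},{"delta_pos": [0,0,0],"turn": 0,"jaw": -1}])

```text
time: 13.08
tool_pos: [0.6147, 0.1361, 0.319]
tcp_rot: [0.233, 3.132, 0.0]
wrist_force: [0.2, -1.1, -3.2]
width: 0.458
grip_force: 81.6
```

```bash
cat > st.py <<'E'
import sys
from fit2 import *
y=float(sys.argv[1])
plan([*w(X,(-.053,y,0))[:2],.108+.017+.038],X[2]+np.pi/2)
print(bot.read_state()['torque'])
E
python3 st.py .075
```

```text
turn 0.0 then [-4.1, -0.5, 1.0] | grasp now [0.6149 0.1361 0.164 ] yaw_y 1.423 q6 -1.24 t 13.1 w 0.458 F [ 0.2 -1.1 -3.2]
[ 0.06325026  0.03254602 -0.04834981]
```

drive_tool(increments=[{"delta_pos": [-2,0,0],"turn": 0,"jaw": -1},{"delta_pos": [-1,0,0],"turn": 0,"jaw": -1},{"delta_pos": [0,0,0],"turn": 0,"jaw": -1}])

```text
time: 13.33
tool_pos: [0.6163, 0.1358, 0.3186]
tcp_rot: [-0.232, -3.132, 0.0]
wrist_force: [-0.1, 0.3, -3.3]
width: 0.458
grip_force: 81.6
```

drive_tool(increments=[{"delta_pos": [-2,0,0],"turn": 0,"jaw": -1},{"delta_pos": [0,0,0],"turn": 0,"jaw": -1}])

```text
time: 13.5
tool_pos: [0.6172, 0.1358, 0.3185]
tcp_rot: [-0.232, -3.129, 0.0]
wrist_force: [-5.5, 1.8, -0.9]
width: 0.462
grip_force: 81.9
```

drive_tool(increments=[{"delta_pos": [-2,0,0],"turn": 0,"jaw": -1},{"delta_pos": [0,0,0],"turn": 0,"jaw": -1}])

```text
time: 13.67
tool_pos: [0.618, 0.1357, 0.3184]
tcp_rot: [-0.231, -3.125, 0.001]
wrist_force: [-9.8, 1.7, 2.1]
width: 0.457
grip_force: 82.3
```

```bash
python3 st.py .075
```

```text
turn 0.001 then [-2.2, -0.5, 0.4] | grasp now [0.6168 0.1357 0.1634] yaw_y 1.423 q6 -1.25 t 13.7 w 0.457 F [-9.8  1.7  2.1]
[0.16833791 1.50635373 0.04373159]
```

drive_tool(increments=[{"delta_pos": [4.5,0,0],"turn": 0,"jaw": -1},{"delta_pos": [0,0,4],"turn": 0,"jaw": -1},{"delta_pos": [0,0,4],"turn": 0,"jaw": -1},{"delta_pos": [0,0,0],"turn": 0,"jaw": -1}])

```text
time: 14.0
tool_pos: [0.6153, 0.1364, 0.3108]
tcp_rot: [-0.232, -3.132, -0.001]
wrist_force: [-4.4, 1.2, -1.9]
width: 0.458
grip_force: 81.7
```

drive_tool(increments=[{"delta_pos": [0,0,4],"turn": 0,"jaw": -1},{"delta_pos": [0,0,3],"turn": 0,"jaw": -1},{"delta_pos": [0,0,0],"turn": 0,"jaw": -1}])

```text
time: 14.25
tool_pos: [0.6154, 0.1361, 0.3027]
tcp_rot: [-0.232, -3.132, 0.0]
wrist_force: [-3.1, 1.7, -2.3]
width: 0.46
grip_force: 81.8
```

```bash
python3 st.py .075
```

```text
turn 0.001 then [-3.7, -0.5, -15.3] | grasp now [0.6152 0.1361 0.1477] yaw_y 1.423 q6 -1.25 t 14.2 w 0.46 F [-3.1  1.7 -2.3]
[0.15791223 0.34792866 0.11178958]
```

drive_tool(increments=[{"delta_pos": [0,0,2],"turn": 0,"jaw": -1},{"delta_pos": [0,0,2],"turn": 0,"jaw": -1},{"delta_pos": [0,0,0],"turn": 0,"jaw": -1}])

```text
time: 14.5
tool_pos: [0.616, 0.1359, 0.2993]
tcp_rot: [0.232, 3.133, -0.0]
wrist_force: [-1.4, 1.1, -3.6]
width: 0.458
grip_force: 81.7
```

drive_tool(increments=[{"delta_pos": [0,0,2],"turn": 0,"jaw": -1},{"delta_pos": [0,0,0],"turn": 0,"jaw": -1}])

```text
time: 14.67
tool_pos: [0.6162, 0.1358, 0.2978]
tcp_rot: [0.232, 3.132, -0.0]
wrist_force: [0.3, -0.3, -2.3]
width: 0.462
grip_force: 81.8
```

```bash
python3 st.py .075
```

```text
turn 0.0 then [-2.5, -0.5, -20.2] | grasp now [0.6165 0.1358 0.1428] yaw_y 1.423 q6 -1.25 t 14.7 w 0.462 F [ 0.3 -0.3 -2.3]
[-0.02178472  0.07999603 -0.00319587]
```

drive_tool(increments=[{"delta_pos": [0,0,2],"turn": 0,"jaw": -1},{"delta_pos": [0,0,0],"turn": 0,"jaw": -1}])

```text
time: 14.83
tool_pos: [0.6163, 0.1359, 0.2972]
tcp_rot: [0.232, 3.131, 0.0]
wrist_force: [-2.1, 0.1, 2.9]
width: 0.455
grip_force: 82.5
```

drive_tool(increments=[{"delta_pos": [0,0,2],"turn": 0,"jaw": -1},{"delta_pos": [0,0,0],"turn": 0,"jaw": -1}])

```text
time: 15.0
tool_pos: [0.6162, 0.136, 0.2969]
tcp_rot: [0.232, 3.131, 0.0]
wrist_force: [-7.5, -1.0, 11.8]
width: 0.456
grip_force: 83.6
```

```bash
python3 st.py .075
```

```text
turn 0.0 then [-2.5, -0.6, -21.1] | grasp now [0.6165 0.136  0.1419] yaw_y 1.423 q6 -1.24 t 15.0 w 0.456 F [-7.5 -1.  11.8]
[-0.27422342  0.77171886 -0.11885023]
```

drive_tool(increments=[{"delta_pos": [0,0,-3],"turn": 0,"jaw": 0.3},{"delta_pos": [0,0,0],"turn": 0,"jaw": 0.3},{"delta_pos": [0,0,0],"turn": 0,"jaw": 0.3},{"delta_pos": [0,0,0],"turn": 0,"jaw": 0.3},{"delta_pos": [0,0,-20],"turn": 0,"jaw": 0.3},{"delta_pos": [0,0,-30],"turn": 0,"jaw": 0.3},{"delta_pos": [0,0,-30],"turn": 0,"jaw": 0.3},{"delta_pos": [0,-20,-30],"turn": 0,"jaw": 0.3}])

```text
time: 15.67
tool_pos: [0.6129, 0.1183, 0.4071]
tcp_rot: [-0.228, -3.132, -0.002]
wrist_force: [0.9, -0.2, -0.3]
width: 0.65
grip_force: 0.0
```

drive_tool(increments=[{"delta_pos": [10,-35,0],"turn": 0,"jaw": 0.3},{"delta_pos": [15,-35,0],"turn": 0,"jaw": 0.4},{"delta_pos": [15,-35,0],"turn": 0,"jaw": 0.4},{"delta_pos": [15,-35,0],"turn": 0,"jaw": 0.4},{"delta_pos": [15,-35,0],"turn": 0,"jaw": 0.4},{"delta_pos": [15,-35,0],"turn": 0,"jaw": 0.4},{"delta_pos": [15,-35,0],"turn": 0,"jaw": 0.4},{"delta_pos": [0,0,0],"turn": 0,"jaw": 0.4}])

```text
time: 16.33
tool_pos: [0.475, -0.1155, 0.4064]
tcp_rot: [-0.239, -3.131, 0.005]
wrist_force: [0.1, -0.7, -0.3]
width: 0.701
grip_force: 0.0
```

Run:
```python
from fit2 import *
ct,p=cap('top','top1.png')
def cmp(a,box):
    x0,y0,x1,y1=box; h=cv2.cvtColor(a,cv2.COLOR_BGR2HSV)[y0:y1,x0:x1]
    m=((h[...,0]>105)&(h[...,0]<125)&(h[...,1]>150)).astype(np.uint8)
    k,l,st,ce=cv2.connectedComponentsWithStats(m)
    return [((ce[i]+[x0,y0]).round(1).tolist(),int(st[i,4])) for i in range(1,k) if st[i,4]>40]
b=(220,170,455,330)
print(cmp(cv2.imread('pics/top0.png'),b)); print(cmp(p[:,:,::-1],b))
# bracket at left dock: predicted wire
plan([.4555,-.358,.034],-.228+np.pi/2)
```

```text
[([435.6, 246.6], 558), ([436.0, 300.7], 590)]
[([239.0, 224.9], 672), ([436.0, 300.7], 586)]
turn 0.075 then [-35.0, -242.4, 217.8] | grasp now [ 0.4763 -0.1139  0.2516] yaw_y 1.418 q6 -1.7 t 16.4 w 0.703 F [0.2 0.3 0.4]
```

drive_tool(increments=[{"delta_pos": [0,0,0],"turn": 0.075,"jaw": 0.4},{"delta_pos": [-5,-30,10],"turn": 0,"jaw": 0.4},{"delta_pos": [-5,-35,10],"turn": 0,"jaw": 0.4},{"delta_pos": [-5,-35,10],"turn": 0,"jaw": 0.4},{"delta_pos": [-5,-35,10],"turn": 0,"jaw": 0.4},{"delta_pos": [-5,-35,10],"turn": 0,"jaw": 0.4},{"delta_pos": [-5,-35,10],"turn": 0,"jaw": 0.4},{"delta_pos": [-5,-37,10],"turn": 0,"jaw": 0.4}])

```text
time: 17.05
tool_pos: [0.4593, -0.3559, 0.336]
tcp_rot: [0.347, 3.122, 0.001]
wrist_force: [-0.1, 1.0, 1.4]
width: 0.7
grip_force: 0.0
```

drive_tool(increments=[{"delta_pos": [0,0,20],"turn": 0,"jaw": 0.4},{"delta_pos": [0,0,20],"turn": 0,"jaw": 0.4},{"delta_pos": [0,0,20],"turn": 0,"jaw": 0.4},{"delta_pos": [0,0,20],"turn": 0,"jaw": 0.4},{"delta_pos": [0,0,0],"turn": 0,"jaw": 0.4},{"delta_pos": [0,0,0],"turn": 0,"jaw": 0.4}])

```text
time: 17.55
tool_pos: [0.4587, -0.3541, 0.2552]
tcp_rot: [-0.348, -3.119, -0.004]
wrist_force: [-0.8, -0.0, 1.2]
width: 0.698
grip_force: 0.0
```

Run:
```python
from fit2 import *
c,p=cap('wrist','w5.png'); plan([.4555,-.358,.034],-.228+np.pi/2)
h=cv2.cvtColor(p[:,:,::-1].copy(),cv2.COLOR_BGR2HSV); m=((h[...,0]>105)&(h[...,0]<125)&(h[...,1]>120)).astype(np.uint8)
k,l,st,ce=cv2.connectedComponentsWithStats(m)
for i in range(1,k):
    if st[i,4]>500: print(st[i].tolist(),ce[i].round(1)); 
    if st[i,4]>5000:
        r=cv2.minAreaRect(np.argwhere(l==i)[:,::-1].astype(np.float32)); print(r)
        for v in range(st[i,1],st[i,1]+st[i,3],20):
            xs=np.where(l[v]==i)[0]; print(v,xs.min(),xs.max(),end='; ')
u=np.array([np.cos(-.228),np.sin(-.228)]); n=np.array([-u[1],u[0]]); mid=np.array([.4656,-.3603])
print([proj(c,[*(mid+u*a+n*b),z]).round(0).tolist() for a,b,z in ((.043,.02,.055),(.043,-.02,.055),(-.063,.02,.065),(-.063,-.02,.065))])
```

```text
turn 0.006 then [2.8, -4.2, 67.8] | grasp now [ 0.4592 -0.3546  0.1018] yaw_y 1.349 q6 -2.05 t 17.6 w 0.699 F [0.9 0.4 0. ]
[255, 180, 97, 200, 16637] [304.5 277.2]
((303.0, 279.5), (199.0, 96.0), 90.0)
180 314 316; 200 260 348; 220 261 347; 240 262 347; 260 263 346; 280 264 346; 300 265 345; 320 265 345; 340 262 346; 360 267 343; [[345.0, 380.0], [268.0, 380.0], [354.0, 180.0], [256.0, 180.0]]
```

drive_tool(increments=[{"delta_pos": [3,-4,10],"turn": 0.006,"jaw": 0.4},{"delta_pos": [0,0,20],"turn": 0,"jaw": 0.4},{"delta_pos": [0,0,20],"turn": 0,"jaw": 0.4},{"delta_pos": [0,0,13],"turn": 0,"jaw": 0.4},{"delta_pos": [0,0,5],"turn": 0,"jaw": 0.4},{"delta_pos": [0,0,0],"turn": 0,"jaw": -1},{"delta_pos": [0,0,0],"turn": 0,"jaw": -1},{"delta_pos": [0,0,0],"turn": 0,"jaw": -1}])

```text
time: 18.27
tool_pos: [0.4552, -0.3588, 0.1899]
tcp_rot: [0.358, 3.12, -0.002]
wrist_force: [0.7, -0.6, -0.9]
width: 0.46
grip_force: 80.4
```

drive_tool(increments=[{"delta_pos": [0,0,0],"turn": 0,"jaw": -1},{"delta_pos": [0,0,0],"turn": 0,"jaw": -1}])

```text
time: 18.43
tool_pos: [0.4549, -0.3585, 0.1896]
tcp_rot: [0.358, 3.12, -0.001]
wrist_force: [0.4, -0.2, -1.5]
width: 0.461
grip_force: 80.4
```

```bash
python3 st.py -.075; python3 -c "
from h import *
plan([.4555,-.358,.034],-.228+np.pi/2)"
```

```text
turn -0.08 then [-89.2, 362.3, -128.6] | grasp now [ 0.4551 -0.3587  0.0346] yaw_y 1.342 q6 -2.05 t 18.4 w 0.461 F [ 0.4 -0.2 -1.5]
[0.04085756 0.00729644 0.01969977]
turn -0.001 then [-0.3, 0.8, 0.6] | grasp now [ 0.4551 -0.3587  0.0346] yaw_y 1.342 q6 -2.05 t 18.4 w 0.461 F [ 0.4 -0.2 -1.5]
```

drive_tool(increments=[{"delta_pos": [0,0,-20],"turn": 0,"jaw": -1},{"delta_pos": [0,0,-30],"turn": 0,"jaw": -1},{"delta_pos": [0,0,-30],"turn": 0,"jaw": -1},{"delta_pos": [0,0,-30],"turn": 0,"jaw": -1},{"delta_pos": [0,10,-20],"turn": -0.08,"jaw": -1},{"delta_pos": [0,30,-5],"turn": 0,"jaw": -1},{"delta_pos": [0,30,0],"turn": 0,"jaw": -1},{"delta_pos": [0,30,0],"turn": 0,"jaw": -1}])

```text
time: 19.1
tool_pos: [0.4705, -0.259, 0.3255]
tcp_rot: [0.236, 3.13, -0.002]
wrist_force: [-0.3, -0.4, -2.5]
width: 0.459
grip_force: 81.0
```

drive_tool(increments=[{"delta_pos": [0,35,0],"turn": 0,"jaw": -1},{"delta_pos": [0,35,0],"turn": 0,"jaw": -1},{"delta_pos": [0,35,0],"turn": 0,"jaw": -1},{"delta_pos": [-5,35,0],"turn": 0,"jaw": -1},{"delta_pos": [-5,35,0],"turn": 0,"jaw": -1},{"delta_pos": [-5,35,0],"turn": 0,"jaw": -1},{"delta_pos": [0,35,0],"turn": 0,"jaw": -1},{"delta_pos": [0,10,5],"turn": 0,"jaw": -1}])

```text
time: 19.77
tool_pos: [0.5238, -0.0058, 0.3203]
tcp_rot: [0.229, 3.13, 0.003]
wrist_force: [0.7, -0.2, -1.1]
width: 0.458
grip_force: 81.2
```

drive_tool(increments=[{"delta_pos": [0,0,0],"turn": 0,"jaw": -1},{"delta_pos": [0,0,0],"turn": 0,"jaw": -1},{"delta_pos": [0,0,0],"turn": 0,"jaw": -1}])

```text
time: 20.02
tool_pos: [0.5227, -0.0103, 0.3188]
tcp_rot: [-0.234, -3.133, 0.001]
wrist_force: [-0.8, -1.2, -2.9]
width: 0.459
grip_force: 81.2
```

```bash
python3 st.py -.075
```

```text
turn -0.001 then [-73.7, 8.0, 0.8] | grasp now [ 0.5226 -0.0104  0.1638] yaw_y 1.422 q6 -1.49 t 20.0 w 0.459 F [-0.8 -1.2 -2.9]
[0.03947461 0.03399189 0.08523453]
```

drive_tool(increments=[{"delta_pos": [0,7.7,4],"turn": 0,"jaw": -1},{"delta_pos": [-16,0,0],"turn": 0,"jaw": -1},{"delta_pos": [-16,0,0],"turn": 0,"jaw": -1},{"delta_pos": [-12,0,0],"turn": 0,"jaw": -1},{"delta_pos": [-5,0,0],"turn": 0,"jaw": -1},{"delta_pos": [0,0,0],"turn": 0,"jaw": -1},{"delta_pos": [0,0,0],"turn": 0,"jaw": -1}])

```text
time: 20.6
tool_pos: [0.5724, -0.0097, 0.3145]
tcp_rot: [-0.235, -3.132, -0.0]
wrist_force: [-0.0, 0.2, -1.8]
width: 0.459
grip_force: 81.3
```

```bash
python3 st.py -.075
```

```text
turn -0.001 then [-24.8, -0.1, -3.5] | grasp now [ 0.5722 -0.0097  0.1595] yaw_y 1.421 q6 -1.48 t 20.6 w 0.459 F [-0.   0.2 -1.8]
[ 0.00810361  0.05589935 -0.03962199]
```

drive_tool(increments=[{"delta_pos": [-4,0,0],"turn": 0,"jaw": -1},{"delta_pos": [-4,0,0],"turn": 0,"jaw": -1},{"delta_pos": [0,0,0],"turn": 0,"jaw": -1}])

```text
time: 20.85
tool_pos: [0.5808, -0.0105, 0.315]
tcp_rot: [0.234, 3.132, -0.0]
wrist_force: [0.3, -0.9, -2.1]
width: 0.458
grip_force: 81.3
```

```bash
python3 st.py -.075
```

```text
turn -0.001 then [-16.0, -0.5, -3.0] | grasp now [ 0.5809 -0.0105  0.16  ] yaw_y 1.422 q6 -1.48 t 20.9 w 0.458 F [ 0.3 -0.9 -2.1]
[-0.00725664 -0.02384398 -0.04777059]
```

drive_tool(increments=[{"delta_pos": [-4,0,0],"turn": 0,"jaw": -1},{"delta_pos": [-4,0,0],"turn": 0,"jaw": -1},{"delta_pos": [-3,0,0],"turn": 0,"jaw": -1},{"delta_pos": [0,0,0],"turn": 0,"jaw": -1}])

```text
time: 21.18
tool_pos: [0.592, -0.0122, 0.315]
tcp_rot: [0.233, 3.132, 0.0]
wrist_force: [0.6, 0.1, -2.3]
width: 0.46
grip_force: 81.3
```

drive_tool(increments=[{"delta_pos": [-2,0,0],"turn": 0,"jaw": -1},{"delta_pos": [0,0,0],"turn": 0,"jaw": -1}])

```text
time: 21.35
tool_pos: [0.5936, -0.0124, 0.3148]
tcp_rot: [0.234, 3.133, 0.0]
wrist_force: [-0.5, 0.6, -1.9]
width: 0.459
grip_force: 81.3
```

```bash
python3 st.py -.075
```

```text
turn -0.001 then [-3.2, -0.5, -3.2] | grasp now [ 0.5936 -0.0124  0.1598] yaw_y 1.422 q6 -1.48 t 21.4 w 0.459 F [-0.5  0.6 -1.9]
[-0.00207724  0.04633382  0.03949193]
```

drive_tool(increments=[{"delta_pos": [-2,0,0],"turn": 0,"jaw": -1},{"delta_pos": [0,0,0],"turn": 0,"jaw": -1}])

```text
time: 21.52
tool_pos: [0.5948, -0.0126, 0.3146]
tcp_rot: [-0.233, -3.131, -0.0]
wrist_force: [-3.4, 1.4, -0.1]
width: 0.459
grip_force: 81.3
```

drive_tool(increments=[{"delta_pos": [-1.5,0,0],"turn": 0,"jaw": -1},{"delta_pos": [0,0,0],"turn": 0,"jaw": -1}])

```text
time: 21.68
tool_pos: [0.5963, -0.0128, 0.3146]
tcp_rot: [-0.233, -3.131, -0.0]
wrist_force: [-4.7, 1.1, -1.2]
width: 0.455
grip_force: 81.3
```

```bash
python3 st.py -.075
```

```text
turn -0.0 then [-0.7, -0.5, -3.4] | grasp now [ 0.596  -0.0128  0.1596] yaw_y 1.422 q6 -1.49 t 21.7 w 0.455 F [-4.7  1.1 -1.2]
[0.07567841 0.56511805 0.00899974]
```

drive_tool(increments=[{"delta_pos": [-1.5,0,0],"turn": 0,"jaw": -1},{"delta_pos": [0,0,0],"turn": 0,"jaw": -1}])

```text
time: 21.85
tool_pos: [0.5974, -0.013, 0.3146]
tcp_rot: [-0.233, -3.13, -0.0]
wrist_force: [-6.6, 1.5, 0.9]
width: 0.464
grip_force: 81.7
```

```bash
python3 st.py -.075
```

```text
turn -0.001 then [0.1, -0.5, -3.4] | grasp now [ 0.5969 -0.0129  0.1596] yaw_y 1.422 q6 -1.49 t 21.9 w 0.464 F [-6.6  1.5  0.9]
[ 0.07139128  0.73782779 -0.05767613]
```

Near the panel; press down.

drive_tool(increments=[{"delta_pos": [1,0,4],"turn": 0,"jaw": -1},{"delta_pos": [0,0,4],"turn": 0,"jaw": -1},{"delta_pos": [0,0,4],"turn": 0,"jaw": -1},{"delta_pos": [0,0,3],"turn": 0,"jaw": -1},{"delta_pos": [0,0,0],"turn": 0,"jaw": -1}])

```text
time: 22.27
tool_pos: [0.5966, -0.0129, 0.2986]
tcp_rot: [-0.233, -3.131, -0.0]
wrist_force: [-3.5, 1.7, -5.2]
width: 0.458
grip_force: 81.2
```

drive_tool(increments=[{"delta_pos": [0,0,2],"turn": 0,"jaw": -1},{"delta_pos": [0,0,1],"turn": 0,"jaw": -1},{"delta_pos": [0,0,0],"turn": 0,"jaw": -1}])

```text
time: 22.52
tool_pos: [0.597, -0.013, 0.2973]
tcp_rot: [-0.234, -3.132, -0.0]
wrist_force: [-5.4, 0.9, 1.6]
width: 0.456
grip_force: 81.6
```

```bash
python3 st.py -.075
```

```text
turn -0.001 then [0.1, -0.5, -20.7] | grasp now [ 0.5969 -0.0129  0.1423] yaw_y 1.422 q6 -1.49 t 22.5 w 0.456 F [-5.4  0.9  1.6]
[ 0.08991946  0.77069528 -0.07609634]
```

drive_tool(increments=[{"delta_pos": [0.5,0,2],"turn": 0,"jaw": -1},{"delta_pos": [0,0,1.5],"turn": 0,"jaw": -1},{"delta_pos": [0,0,0],"turn": 0,"jaw": -1}])

```text
time: 22.77
tool_pos: [0.5968, -0.0129, 0.2969]
tcp_rot: [0.234, 3.133, -0.0]
wrist_force: [-13.3, 1.4, 16.2]
width: 0.457
grip_force: 83.4
```

```bash
python3 st.py -.075
```

```text
turn -0.001 then [0.0, -0.5, -21.1] | grasp now [ 0.5968 -0.0129  0.1419] yaw_y 1.422 q6 -1.49 t 22.8 w 0.457 F [-13.3   1.4  16.2]
[ 0.04548307  1.49768747 -0.17646163]
```

drive_tool(increments=[{"delta_pos": [0,0,-3],"turn": 0,"jaw": 0.3},{"delta_pos": [0,0,0],"turn": 0,"jaw": 0.3},{"delta_pos": [0,0,0],"turn": 0,"jaw": 0.3},{"delta_pos": [0,0,0],"turn": 0,"jaw": 0.3},{"delta_pos": [0,0,-20],"turn": 0,"jaw": 0.3},{"delta_pos": [0,0,-30],"turn": 0,"jaw": 0.3},{"delta_pos": [0,0,-30],"turn": 0,"jaw": 0.3},{"delta_pos": [10,-20,-30],"turn": 0,"jaw": 0.3}])

```text
time: 23.43
tool_pos: [0.5852, -0.0296, 0.4069]
tcp_rot: [0.23, 3.132, 0.003]
wrist_force: [0.6, -0.6, 0.0]
width: 0.652
grip_force: 0.0
```

drive_tool(increments=[{"delta_pos": [10,-30,0],"turn": 0,"jaw": 0.6},{"delta_pos": [10,-30,0],"turn": 0,"jaw": 0.6},{"delta_pos": [10,-30,0],"turn": 0,"jaw": 0.8},{"delta_pos": [10,-30,0],"turn": 0,"jaw": 0.8},{"delta_pos": [0,-30,0],"turn": 0.12,"jaw": 0.8},{"delta_pos": [0,0,0],"turn": 0.12,"jaw": 0.8},{"delta_pos": [0,0,0],"turn": 0.12,"jaw": 0.8},{"delta_pos": [0,0,0],"turn": 0.12,"jaw": 0.8}])

```text
time: 24.1
tool_pos: [0.522, -0.1747, 0.4061]
tcp_rot: [0.983, 2.984, -0.0]
wrist_force: [-0.2, 0.0, 0.7]
width: 0.898
grip_force: 0.0
```

drive_tool(increments=[{"delta_pos": [0,0,0],"turn": 0.12,"jaw": 0.8},{"delta_pos": [0,0,0],"turn": 0.12,"jaw": 0.8},{"delta_pos": [0,0,0],"turn": 0.12,"jaw": 0.8},{"delta_pos": [0,0,0],"turn": 0.12,"jaw": 0.8},{"delta_pos": [0,0,0],"turn": 0.12,"jaw": 0.8},{"delta_pos": [0,0,0],"turn": 0.12,"jaw": 0.8},{"delta_pos": [0,0,0],"turn": 0.12,"jaw": 0.8},{"delta_pos": [0,0,0],"turn": 0.12,"jaw": 0.8}])

```text
time: 24.77
tool_pos: [0.5223, -0.1738, 0.406]
tcp_rot: [2.248, 2.194, 0.0]
wrist_force: [-0.5, 0.1, 0.9]
width: 0.902
grip_force: 0.0
```

drive_tool(increments=[{"delta_pos": [0,0,0],"turn": 0,"jaw": 0.8},{"delta_pos": [0,0,0],"turn": 0,"jaw": 0.8}])

```text
time: 24.93
tool_pos: [0.5223, -0.1737, 0.4061]
tcp_rot: [2.238, 2.205, -0.0]
wrist_force: [0.6, 0.4, 0.4]
width: 0.903
grip_force: 0.0
```

```bash
cat > blob.py <<'E'
from fit2 import *
def blobs(im,h0,h1,s=100,v=40,amin=100):
    h=cv2.cvtColor(im[:,:,::-1].copy(),cv2.COLOR_BGR2HSV); m=((h[...,0]>=h0)&(h[...,0]<=h1)&(h[...,1]>s)&(h[...,2]>v)).astype(np.uint8)
    k,l,st,ce=cv2.connectedComponentsWithStats(m)
    return [(st[i].tolist(),ce[i].round(1).tolist(),cv2.boxPoints(cv2.minAreaRect(np.argwhere(l==i)[:,::-1].astype(np.float32)))) for i in range(1,k) if st[i,4]>amin]
E
python3 - <<'E'
from blob import *
plan([.543,-.211,.15],-.042)
c,p=cap('top','top2.png')
for s,ce,b in blobs(p,50,75,120,60,300):
    print(s,ce); q=np.array([onz(c,*x,.016)[:2] for x in b]); print(q.round(3).tolist(),q.mean(0).round(4))
print([ (s,ce) for s,ce,b in blobs(p,105,125,150,40,150)])
E
```

```text
turn 0.027 then [-36.4, 22.3, 101.1] | grasp now [ 0.5223 -0.1737  0.2511] yaw_y -0.015 q6 -0.35 t 24.9 w 0.903 F [0.6 0.4 0.4]
[382, 260, 28, 21, 416] [396.4, 269.6]
[[0.517, -0.224], [0.57, -0.227], [0.567, -0.297], [0.513, -0.293]] [ 0.5419 -0.2601]
[([463, 169, 94, 72, 2401], [508.2, 206.8]), ([227, 204, 25, 43, 678], [239.1, 224.9]), ([290, 214, 21, 43, 649], [300.1, 235.0])]
```

drive_tool(increments=[{"delta_pos": [-12,7,25],"turn": 0.027,"jaw": 0.8},{"delta_pos": [-12,7,25],"turn": 0,"jaw": 0.8},{"delta_pos": [-12,8,25],"turn": 0,"jaw": 0.8},{"delta_pos": [0,0,25],"turn": 0,"jaw": 0.8},{"delta_pos": [0,0,0],"turn": 0,"jaw": 0.8},{"delta_pos": [0,0,0],"turn": 0,"jaw": 0.8}])

```text
time: 25.48
tool_pos: [0.542, -0.2101, 0.3046]
tcp_rot: [-2.266, -2.169, 0.003]
wrist_force: [0.6, 0.8, 0.1]
width: 0.9
grip_force: 0.0
```

Run:
```python
from blob import *
plan([.543,-.211,.018],-.042)
c,p=cap('wrist','w6.png')
for s,ce,b in blobs(p,45,75,110,30,1500):
    print(s,ce); q=np.array([onz(c,*x,.016)[:2] for x in b]); print(q.round(3).tolist(),q.mean(0).round(4),b.round().tolist())
```

```text
turn -0.002 then [-1.3, 2.2, 131.6] | grasp now [ 0.5414 -0.2098  0.1496] yaw_y -0.044 q6 -0.37 t 25.5 w 0.9 F [0.6 0.8 0.1]
[273, 45, 100, 336, 29569] [322.1, 204.8]
[[0.521, -0.091], [0.58, -0.093], [0.58, -0.334], [0.502, -0.33]] [ 0.5456 -0.2119] [[273.0, 45.0], [372.0, 45.0], [372.0, 380.0], [273.0, 380.0]]
[115, 84, 80, 79, 2931] [163.1, 121.1]
[[0.419, -0.113], [0.462, -0.107], [0.466, -0.151], [0.42, -0.158]] [ 0.4416 -0.1325] [[114.0, 95.0], [180.0, 80.0], [196.0, 152.0], [129.0, 166.0]]
```

drive_tool(increments=[{"delta_pos": [-1,2.5,25],"turn": 0,"jaw": 0.8},{"delta_pos": [0,0,30],"turn": 0,"jaw": 0.8},{"delta_pos": [0,0,30],"turn": 0,"jaw": 0.8},{"delta_pos": [0,0,25],"turn": 0,"jaw": 0.8},{"delta_pos": [0,0,15],"turn": 0,"jaw": 0.8},{"delta_pos": [0,0,6],"turn": 0,"jaw": 0.8},{"delta_pos": [0,0,0],"turn": 0,"jaw": 0.8},{"delta_pos": [0,0,0],"turn": 0,"jaw": -1}], grip_force=50)

```text
time: 26.2
tool_pos: [0.5464, -0.2118, 0.1774]
tcp_rot: [2.268, 2.17, 0.002]
wrist_force: [0.2, 0.2, -0.5]
width: 0.779
grip_force: 0.0
```

drive_tool(increments=[{"delta_pos": [0,0,0],"turn": 0,"jaw": -1},{"delta_pos": [0,0,0],"turn": 0,"jaw": -1},{"delta_pos": [0,0,0],"turn": 0,"jaw": -1}])

```text
time: 26.45
tool_pos: [0.5468, -0.2121, 0.1783]
tcp_rot: [2.267, 2.168, 0.003]
wrist_force: [-0.6, 1.2, 7.0]
width: 0.681
grip_force: 54.8
```

Run:
```python
from blob import *
plan([*w(X,(-.066,0,0))[:2],.163+.018+.04],X[2])
```

```text
turn 0.104 then [278.8, 7.2, -198.1] | grasp now [ 0.5475 -0.2124  0.0233] yaw_y -0.045 q6 -0.37 t 26.4 w 0.681 F [-0.6  1.2  7. ]
```

drive_tool(increments=[{"delta_pos": [0,0,-15],"turn": 0,"jaw": -1},{"delta_pos": [0,0,-30],"turn": 0,"jaw": -1},{"delta_pos": [0,0,-30],"turn": 0,"jaw": -1},{"delta_pos": [0,0,-30],"turn": 0,"jaw": -1},{"delta_pos": [0,0,-30],"turn": 0,"jaw": -1},{"delta_pos": [0,0,-30],"turn": 0,"jaw": -1},{"delta_pos": [0,0,-30],"turn": 0,"jaw": -1},{"delta_pos": [0,0,-3],"turn": 0.104,"jaw": -1}])

```text
time: 27.12
tool_pos: [0.5469, -0.2122, 0.3814]
tcp_rot: [2.373, 2.042, 0.008]
wrist_force: [1.3, 0.2, -1.5]
width: 0.681
grip_force: 55.0
```

drive_tool(increments=[{"delta_pos": [20,0,0],"turn": 0,"jaw": -1},{"delta_pos": [30,0,0],"turn": 0,"jaw": -1},{"delta_pos": [30,0,0],"turn": 0,"jaw": -1},{"delta_pos": [30,0,0],"turn": 0,"jaw": -1},{"delta_pos": [30,0,0],"turn": 0,"jaw": -1},{"delta_pos": [30,2,0],"turn": 0,"jaw": -1},{"delta_pos": [30,2,0],"turn": 0,"jaw": -1},{"delta_pos": [30,2,0],"turn": 0,"jaw": -1}])

```text
time: 27.78
tool_pos: [0.5851, 0.0165, 0.3738]
tcp_rot: [2.38, 2.05, 0.001]
wrist_force: [0.8, -0.3, -1.8]
width: 0.683
grip_force: 55.0
```

drive_tool(increments=[{"delta_pos": [30,1,0],"turn": 0,"jaw": -1},{"delta_pos": [19,0,0],"turn": 0,"jaw": -1},{"delta_pos": [0,0,0],"turn": 0,"jaw": -1},{"delta_pos": [0,0,0],"turn": 0,"jaw": -1}])

```text
time: 28.12
tool_pos: [0.5934, 0.0645, 0.3735]
tcp_rot: [2.378, 2.053, -0.0]
wrist_force: [-0.2, -0.7, -3.1]
width: 0.681
grip_force: 55.0
```

Run:
```python
from blob import *
plan([*w(X,(-.066,0,0))[:2],.163+.0233],X[2])
for n,b in(('top',(220,165,335,260)),('side',(295,140,385,240))):
    c,p=cap(n); x0,y0,x1,y1=b
    a=cv2.resize(p[y0:y1,x0:x1,::-1],(395,int(395*(y1-y0)/(x1-x0))),interpolation=cv2.INTER_CUBIC); cv2.imwrite('pics/t_'+n+'.png',a)
A,B=[cv2.imread(f'pics/t_{n}.png') for n in('top','side')]; h=max(len(A),len(B))
cv2.imwrite('pics/t.png',np.hstack([cv2.copyMakeBorder(i,0,h-len(i),0,0,cv2.BORDER_CONSTANT) for i in (A,B)]))
```

```text
turn 0.002 then [-1.5, 1.7, 32.2] | grasp now [0.5934 0.0644 0.2185] yaw_y -0.146 q6 0.21 t 28.1 w 0.681 F [-0.2 -0.7 -3.1]
```

View pics/t.png

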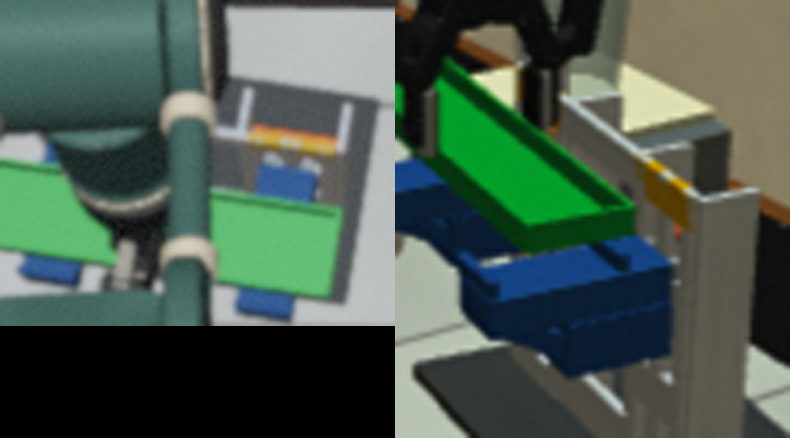

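drive_tool(increments=[{"delta_pos": [-1.5,1.7,8],"turn": 0,"jaw": -1},{"delta_pos": [0,0,8],"turn": 0,"jaw": -1},{"delta_pos": [0,0,8],"turn": 0,"jaw": -1},{"delta_pos": [0,0,4],"turn": 0,"jaw": -1},{"delta_pos": [0,0,2],"turn": 0,"jaw": -1},{"delta_pos": [0,0,0],"turn": 0,"jaw": -1}])

```text
time: 28.72
tool_pos: [0.5947, 0.0613, 0.342]
tcp_rot: [-2.38, -2.048, 0.003]
wrist_force: [0.6, -0.8, -2.4]
width: 0.679
grip_force: 54.9
```

drive_tool(increments=[{"delta_pos": [0,0,2],"turn": 0,"jaw": -1},{"delta_pos": [0,0,0],"turn": 0,"jaw": -1}])

```text
time: 28.88
tool_pos: [0.5951, 0.0616, 0.3413]
tcp_rot: [2.381, 2.05, 0.0]
wrist_force: [-0.1, -0.2, -1.9]
width: 0.682
grip_force: 55.0
```

Run:
```python
from blob import *
plan([*w(X,(-.066,0,0))[:2],.163+.0233],X[2])
```

```text
turn -0.001 then [1.1, -0.4, 0.0] | grasp now [0.5952 0.0616 0.1863] yaw_y -0.149 q6 0.21 t 28.9 w 0.682 F [-0.1 -0.2 -1.9]
```

drive_tool(increments=[{"delta_pos": [0,0,1.5],"turn": 0,"jaw": -1},{"delta_pos": [0,0,0],"turn": 0,"jaw": -1}])

```text
time: 29.05
tool_pos: [0.5953, 0.0617, 0.3403]
tcp_rot: [2.38, 2.05, 0.001]
wrist_force: [0.2, 0.3, -2.1]
width: 0.68
grip_force: 55.0
```

drive_tool(increments=[{"delta_pos": [0,0,1.5],"turn": 0,"jaw": -1},{"delta_pos": [0,0,0],"turn": 0,"jaw": -1}])

```text
time: 29.22
tool_pos: [0.5953, 0.0617, 0.3401]
tcp_rot: [2.38, 2.05, 0.002]
wrist_force: [-2.8, -0.4, 5.0]
width: 0.684
grip_force: 55.7
```

drive_tool(increments=[{"delta_pos": [0,0,1.5],"turn": 0,"jaw": -1},{"delta_pos": [0,0,0],"turn": 0,"jaw": -1}])

```text
time: 29.38
tool_pos: [0.5953, 0.0617, 0.34]
tcp_rot: [2.38, 2.049, 0.002]
wrist_force: [-5.8, 0.1, 9.7]
width: 0.684
grip_force: 56.3
```

drive_tool(increments=[{"delta_pos": [0,0,-3.5],"turn": 0,"jaw": 0.9},{"delta_pos": [0,0,0],"turn": 0,"jaw": 0.9},{"delta_pos": [0,0,0],"turn": 0,"jaw": 0.9},{"delta_pos": [0,0,0],"turn": 0,"jaw": 0.9},{"delta_pos": [0,0,-20],"turn": 0,"jaw": 0.9},{"delta_pos": [0,0,-30],"turn": 0,"jaw": 0.9},{"delta_pos": [0,0,-30],"turn": 0,"jaw": 0.9},{"delta_pos": [0,0,-25],"turn": 0,"jaw": 0.9}])

```text
time: 30.05
tool_pos: [0.5952, 0.0616, 0.4467]
tcp_rot: [2.38, 2.05, 0.0]
wrist_force: [0.8, -0.2, 0.5]
width: 0.949
grip_force: 0.0
```

drive_tool(increments=[{"delta_pos": [0,-30,0],"turn": 0,"jaw": 0.5},{"delta_pos": [0,-35,0],"turn": 0,"jaw": 0.5},{"delta_pos": [0,-35,0],"turn": 0,"jaw": 0.3},{"delta_pos": [0,-35,0],"turn": 0,"jaw": 0.2},{"delta_pos": [0,-20,0],"turn": 0,"jaw": 0.2},{"delta_pos": [0,0,0],"turn": 0,"jaw": 0.2},{"delta_pos": [0,0,0],"turn": 0,"jaw": 0.2}])

```text
time: 30.63
tool_pos: [0.4411, 0.0848, 0.4454]
tcp_rot: [2.379, 2.05, 0.002]
wrist_force: [0.2, 0.5, 0.4]
width: 0.603
grip_force: 0.0
```

Run:
```python
from blob import *
plan([.45,0,.25],-.148)
c,p=cap('wrist','w7.png')
P={'clear':(.455,.127),'blue':(.444,.04),'amber':(.463,-.044),'green':(.452,-.131)}
for k,v in P.items(): print(k,'pred cap',proj(c,[*v,.09]).round(),'base',proj(c,[*v,.02]).round())
for n,a in (('blue',(100,125,120,40)),('amber',(5,20,120,60)),('green',(45,80,70,30))):
    for s,ce,b in blobs(p,*a,400): print(n,s,ce)
m=(p.max(2)<45).astype(np.uint8); k,l,st,ce=cv2.connectedComponentsWithStats(m)
for i in range(1,k):
    if st[i,4]>300: print('dark',st[i].tolist(),ce[i].round(1))
ct,q=cap('top','top3.png')
for s,ce,b in blobs(q,45,80,100,40,60): print('top green',s,ce)
```

```text
turn -0.0 then [-82.6, 21.1, 40.5] | grasp now [0.4413 0.0848 0.2904] yaw_y -0.148 q6 0.28 t 30.6 w 0.603 F [0.2 0.5 0.4]
clear pred cap [324. 156.] base [323. 147.]
blue pred cap [326. 257.] base [324. 232.]
amber pred cap [358. 335.] base [352. 301.]
green pred cap [357. 408.] base [351. 366.]
blue [503, 85, 19, 69, 703] [511.6, 118.6]
blue [619, 89, 21, 67, 964] [631.6, 126.9]
blue [306, 216, 40, 40, 1002] [325.4, 231.4]
blue [472, 303, 16, 56, 465] [479.3, 331.0]
blue [570, 304, 42, 55, 1330] [591.2, 327.6]
amber [232, 226, 22, 72, 1075] [242.6, 261.8]
amber [333, 291, 44, 35, 819] [353.3, 306.2]
green [476, 40, 164, 353, 32475] [552.9, 212.1]
green [334, 346, 40, 51, 886] [354.3, 373.6]
dark [5, 41, 635, 439, 59322] [366.8 375.2]
dark [314, 136, 25, 29, 521] [325.5 149.9]
dark [598, 168, 42, 87, 1081] [614.2 206.7]
dark [316, 231, 23, 33, 618] [326.6 246.7]
dark [0, 243, 57, 123, 576] [ 37.7 293.6]
dark [584, 282, 56, 41, 721] [611.4 300.6]
dark [0, 286, 24, 81, 1366] [  9.2 328.6]
dark [346, 308, 24, 38, 699] [357.7 326.2]
dark [605, 323, 35, 40, 465] [621.8 340.4]
dark [570, 350, 69, 69, 1588] [600.3 379.6]
dark [346, 379, 22, 41, 705] [356.3 398.4]
top green [6, 169, 16, 17, 195] [13.7, 177.0]
top green [217, 215, 104, 39, 2113] [274.2, 233.0]
```

Run:
```python
from blob import *
c=load('wrist')
for n,u,v in(('clear',325.5,149.9),('blue',326.6,246.7),('amber',357.7,326.2),('green',356.3,398.4)): print(n,onz(c,u,v,.072)[:2].round(4))
plan([.4555,.129,.12],-.24)
for y in (.082,.027,-.027,-.082): print(y,w(X,(-.066,y,.238)).round(4))
```

```text
clear [0.4569 0.1297]
blue [0.4456 0.0428]
amber [ 0.4645 -0.0451]
green [ 0.4531 -0.1339]
turn 0.091 then [46.2, 1.8, 170.5] | grasp now [0.4426 0.0846 0.2905] yaw_y -0.149 q6 0.28 t 30.7 w 0.601 F [-0.5  1.   0.4]
0.082 [0.607  0.1438 0.238 ]
0.027 [0.5989 0.0894 0.238 ]
-0.027 [0.5909 0.036  0.238 ]
-0.082 [ 0.5828 -0.0184  0.238 ]
```

drive_tool(increments=[{"delta_pos": [0,0,20],"turn": 0.091,"jaw": 0.2},{"delta_pos": [23,1,30],"turn": 0,"jaw": 0.2},{"delta_pos": [24,2,35],"turn": 0,"jaw": 0.2},{"delta_pos": [0,0,35],"turn": 0,"jaw": 0.2},{"delta_pos": [0,0,0],"turn": 0,"jaw": 0.2},{"delta_pos": [0,0,0],"turn": 0,"jaw": 0.2}], grip_force=40)

```text
time: 31.23
tool_pos: [0.4556, 0.1289, 0.3237]
tcp_rot: [-2.469, -1.938, 0.009]
wrist_force: [0.0, -0.2, -0.7]
width: 0.598
grip_force: 0.0
```

```bash
python3 -c "
from h import *
plan([.4569,.1297,.074],-.24)"
```

```text
turn 0.0 then [1.8, 2.5, 94.7] | grasp now [0.4546 0.1287 0.1687] yaw_y -0.24 q6 0.46 t 31.2 w 0.598 F [ 0.  -0.2 -0.7]
```

drive_tool(increments=[{"delta_pos": [1.5,2,25],"turn": 0,"jaw": 0.2},{"delta_pos": [0,0,30],"turn": 0,"jaw": 0.2},{"delta_pos": [0,0,25],"turn": 0,"jaw": 0.2},{"delta_pos": [0,0,15],"turn": 0,"jaw": 0.2},{"delta_pos": [0,0,0],"turn": 0,"jaw": 0.2},{"delta_pos": [0,0,0],"turn": 0,"jaw": -1},{"delta_pos": [0,0,0],"turn": 0,"jaw": -1},{"delta_pos": [0,0,0],"turn": 0,"jaw": -1}])

```text
time: 31.9
tool_pos: [0.4596, 0.1303, 0.2335]
tcp_rot: [2.47, 1.938, 0.006]
wrist_force: [0.2, 0.5, 1.3]
width: 0.241
grip_force: 39.8
```

drive_tool(increments=[{"delta_pos": [0,0,0],"turn": 0,"jaw": -1},{"delta_pos": [0,0,0],"turn": 0,"jaw": -1},{"delta_pos": [0,0,0],"turn": 0,"jaw": -1}])

```text
time: 32.15
tool_pos: [0.4595, 0.1304, 0.2335]
tcp_rot: [2.469, 1.938, 0.007]
wrist_force: [-0.7, -0.1, 6.8]
width: 0.24
grip_force: 40.2
```

```bash
python3 -c "
from fit2 import *
plan([*w(X,(-.066,.082,0))[:2],.28],X[2])"
```

```text
turn -0.092 then [35.1, 144.1, -200.8] | grasp now [0.4603 0.1306 0.0785] yaw_y -0.24 q6 0.46 t 32.1 w 0.24 F [-0.7 -0.1  6.8]
```

drive_tool(increments=[{"delta_pos": [0,0,-20],"turn": 0,"jaw": -1},{"delta_pos": [0,0,-35],"turn": 0,"jaw": -1},{"delta_pos": [0,0,-35],"turn": 0,"jaw": -1},{"delta_pos": [0,0,-35],"turn": 0,"jaw": -1},{"delta_pos": [0,0,-35],"turn": 0,"jaw": -1},{"delta_pos": [0,0,-35],"turn": 0,"jaw": -1},{"delta_pos": [0,0,-5],"turn": -0.092,"jaw": -1},{"delta_pos": [5,25,0],"turn": 0,"jaw": -1}])

```text
time: 32.82
tool_pos: [0.4819, 0.1316, 0.4361]
tcp_rot: [2.373, 2.055, 0.009]
wrist_force: [-0.5, -0.2, -1.5]
width: 0.244
grip_force: 39.7
```

drive_tool(increments=[{"delta_pos": [10,35,0],"turn": 0,"jaw": -1},{"delta_pos": [10,35,0],"turn": 0,"jaw": -1},{"delta_pos": [10,35,0],"turn": 0,"jaw": -1},{"delta_pos": [0,14,0],"turn": 0,"jaw": -1},{"delta_pos": [0,0,0],"turn": 0,"jaw": -1},{"delta_pos": [0,0,0],"turn": 0,"jaw": -1},{"delta_pos": [0,0,0],"turn": 0,"jaw": -1}])

```text
time: 33.4
tool_pos: [0.6047, 0.1435, 0.4308]
tcp_rot: [-2.379, -2.051, 0.002]
wrist_force: [-0.9, 0.3, -1.4]
width: 0.244
grip_force: 39.7
```

```bash
python3 -c "
from fit2 import *
plan([*w(X,(-.066,.082,0))[:2],.2445],X[2])"
```

```text
turn 0.0 then [0.7, 2.5, 31.3] | grasp now [0.6045 0.1435 0.2758] yaw_y -0.148 q6 0.34 t 33.4 w 0.244 F [-0.9  0.3 -1.4]
```

drive_tool(increments=[{"delta_pos": [0.5,2.3,10],"turn": 0,"jaw": -1},{"delta_pos": [0,0,10],"turn": 0,"jaw": -1},{"delta_pos": [0,0,8],"turn": 0,"jaw": -1},{"delta_pos": [0,0,2],"turn": 0,"jaw": -1},{"delta_pos": [0,0,0],"turn": 0,"jaw": -1}])

```text
time: 33.82
tool_pos: [0.607, 0.1436, 0.3993]
tcp_rot: [-2.378, -2.05, 0.004]
wrist_force: [0.7, 0.2, -1.9]
width: 0.243
grip_force: 39.9
```

drive_tool(increments=[{"delta_pos": [0,0,1.5],"turn": 0,"jaw": -1},{"delta_pos": [0,0,0],"turn": 0,"jaw": -1}])

```text
time: 33.98
tool_pos: [0.6079, 0.1437, 0.3996]
tcp_rot: [2.379, 2.051, 0.0]
wrist_force: [0.2, 0.4, -1.4]
width: 0.244
grip_force: 39.9
```

drive_tool(increments=[{"delta_pos": [0,0,1.5],"turn": 0,"jaw": -1},{"delta_pos": [0,0,0],"turn": 0,"jaw": -1}])

```text
time: 34.15
tool_pos: [0.6081, 0.1437, 0.3982]
tcp_rot: [2.379, 2.051, 0.001]
wrist_force: [0.5, 0.8, -0.6]
width: 0.245
grip_force: 39.9
```

```bash
python3 -c "
from fit2 import *
plan([*w(X,(-.066,.082,0))[:2],.2445],X[2])"
```

```text
turn 0.0 then [-0.0, -1.2, -1.3] | grasp now [0.6082 0.1437 0.2432] yaw_y -0.148 q6 0.34 t 34.1 w 0.245 F [ 0.5  0.8 -0.6]
```

drive_tool(increments=[{"delta_pos": [0,0,1.5],"turn": 0,"jaw": -1},{"delta_pos": [0,0,0],"turn": 0,"jaw": -1}])

```text
time: 34.32
tool_pos: [0.6081, 0.1438, 0.3981]
tcp_rot: [2.379, 2.051, 0.002]
wrist_force: [-2.2, 0.5, 4.4]
width: 0.24
grip_force: 40.3
```

drive_tool(increments=[{"delta_pos": [0,0,0],"turn": 0,"jaw": 0},{"delta_pos": [0,0,0],"turn": 0,"jaw": 0},{"delta_pos": [0,0,0],"turn": 0,"jaw": 0},{"delta_pos": [0,0,-20],"turn": 0,"jaw": 0.2},{"delta_pos": [0,0,-30],"turn": 0,"jaw": 0.2},{"delta_pos": [0,0,-20],"turn": 0,"jaw": 0.2},{"delta_pos": [0,-30,0],"turn": 0.07,"jaw": 0.2},{"delta_pos": [0,-35,0],"turn": 0,"jaw": 0.2}])

```text
time: 34.98
tool_pos: [0.5453, 0.1553, 0.4684]
tcp_rot: [2.453, 1.96, 0.006]
wrist_force: [-1.1, 0.7, -0.1]
width: 0.602
grip_force: 0.0
```

drive_tool(increments=[{"delta_pos": [-25,-35,0],"turn": 0,"jaw": 0.2},{"delta_pos": [-35,-30,30],"turn": 0,"jaw": 0.2},{"delta_pos": [-20,-15,35],"turn": -0.13,"jaw": 0.2},{"delta_pos": [0,0,35],"turn": 0,"jaw": 0.2},{"delta_pos": [0,0,30],"turn": 0,"jaw": 0.2},{"delta_pos": [0,0,0],"turn": 0,"jaw": 0.2},{"delta_pos": [0,0,0],"turn": 0,"jaw": 0.2}])

```text
out of range
```

```bash
cat > caps.py <<'E'
from blob import *
plan([.4456,.0428,.076],-.08)
c,p=cap('wrist','w8.png')
m=(p.max(2)<45).astype(np.uint8); k,l,st,ce=cv2.connectedComponentsWithStats(m)
for i in range(1,k):
    if 300<st[i,4]<4000 and max(st[i,2:4])<80: print('dark',st[i].tolist(),ce[i].round(1),onz(c,*ce[i],.072)[:2].round(4))
E
python3 caps.py
```

```text
turn -0.143 then [-120.4, -92.0, 236.9] | grasp now [0.546  0.1554 0.3134] yaw_y -0.223 q6 0.46 t 35.0 w 0.602 F [-1.1  0.7 -0.1]
dark [448, 194, 39, 64, 333] [460.5 207.7] [0.6806 0.1153]
dark [444, 337, 25, 20, 398] [454.1 347.2] [ 0.6579 -0.0402]
dark [273, 366, 20, 43, 626] [282.6 384.9] [ 0.4633 -0.0458]
```

drive_tool(increments=[{"delta_pos": [0,0,0],"turn": -0.07,"jaw": 0.2},{"delta_pos": [0,0,0],"turn": -0.073,"jaw": 0.2},{"delta_pos": [-25,-30,0],"turn": 0,"jaw": 0.2},{"delta_pos": [-35,-32,20],"turn": 0,"jaw": 0.2},{"delta_pos": [-35,-30,35],"turn": 0,"jaw": 0.2},{"delta_pos": [-25,0,35],"turn": 0,"jaw": 0.2},{"delta_pos": [0,0,35],"turn": 0,"jaw": 0.2},{"delta_pos": [0,0,10],"turn": 0,"jaw": 0.2}])

```text
time: 35.7
tool_pos: [0.4563, 0.0578, 0.341]
tcp_rot: [-2.302, -2.131, 0.01]
wrist_force: [-2.0, -1.4, -0.7]
width: 0.603
grip_force: 0.0
```

drive_tool(increments=[{"delta_pos": [0,0,0],"turn": 0,"jaw": 0.2},{"delta_pos": [0,0,0],"turn": 0,"jaw": 0.2}])

```text
time: 35.87
tool_pos: [0.4596, 0.0593, 0.3467]
tcp_rot: [-2.302, -2.137, 0.0]
wrist_force: [0.8, -0.6, 0.2]
width: 0.605
grip_force: 0.0
```

```bash
python3 caps.py
```

```text
turn 0.005 then [-17.6, -12.5, 115.7] | grasp now [0.4595 0.0593 0.1917] yaw_y -0.075 q6 0.15 t 35.9 w 0.605 F [ 0.8 -0.6  0.2]
dark [279, 241, 34, 49, 1307] [296.3 264.9] [0.4454 0.0424]
```

Blue confirmed at (0.4455, 0.0426).

drive_tool(increments=[{"delta_pos": [-10,-7,15],"turn": 0,"jaw": 0.2},{"delta_pos": [-7.5,-5.5,20],"turn": 0,"jaw": 0.2},{"delta_pos": [0,0,25],"turn": 0,"jaw": 0.2},{"delta_pos": [0,0,25],"turn": 0,"jaw": 0.2},{"delta_pos": [0,0,20],"turn": 0,"jaw": 0.2},{"delta_pos": [0,0,11],"turn": 0,"jaw": 0.2},{"delta_pos": [0,0,0],"turn": 0,"jaw": 0.2},{"delta_pos": [0,0,0],"turn": 0,"jaw": -1}])

```text
time: 36.58
tool_pos: [0.4465, 0.0429, 0.2315]
tcp_rot: [2.302, 2.137, 0.002]
wrist_force: [-0.7, 1.0, 0.5]
width: 0.475
grip_force: 0.0
```

drive_tool(increments=[{"delta_pos": [0,0,0],"turn": 0,"jaw": -1},{"delta_pos": [0,0,0],"turn": 0,"jaw": -1},{"delta_pos": [0,0,0],"turn": 0,"jaw": -1},{"delta_pos": [0,0,0],"turn": 0,"jaw": -1},{"delta_pos": [0,0,0],"turn": 0,"jaw": -1}])

```text
time: 37.0
tool_pos: [0.4466, 0.0426, 0.2321]
tcp_rot: [2.301, 2.135, 0.005]
wrist_force: [-0.2, 0.3, 5.9]
width: 0.241
grip_force: 39.6
```

```bash
cat > pl.py <<'E'
import sys
from fit2 import *
plan([*w(X,(-.066,float(sys.argv[1]),0))[:2],float(sys.argv[2])],X[2])
E
python3 pl.py .027 .28
```

```text
turn 0.073 then [68.8, 143.9, -202.3] | grasp now [0.4472 0.0427 0.0771] yaw_y -0.075 q6 0.11 t 37.0 w 0.241 F [-0.2  0.3  5.9]
```

drive_tool(increments=[{"delta_pos": [0,0,-20],"turn": 0,"jaw": -1},{"delta_pos": [0,0,-35],"turn": 0,"jaw": -1},{"delta_pos": [0,0,-35],"turn": 0,"jaw": -1},{"delta_pos": [0,0,-35],"turn": 0,"jaw": -1},{"delta_pos": [0,0,-35],"turn": 0,"jaw": -1},{"delta_pos": [0,0,-35],"turn": 0,"jaw": -1},{"delta_pos": [0,0,-7],"turn": 0.073,"jaw": -1},{"delta_pos": [25,0,0],"turn": 0,"jaw": -1}])

```text
time: 37.67
tool_pos: [0.4497, 0.0653, 0.4371]
tcp_rot: [2.381, 2.039, 0.008]
wrist_force: [0.8, 1.3, -1.3]
width: 0.242
grip_force: 39.4
```

drive_tool(increments=[{"delta_pos": [30,10,0],"turn": 0,"jaw": -1},{"delta_pos": [14,30,0],"turn": 0,"jaw": -1},{"delta_pos": [0,35,0],"turn": 0,"jaw": -1},{"delta_pos": [0,35,0],"turn": 0,"jaw": -1},{"delta_pos": [0,34,0],"turn": 0,"jaw": -1},{"delta_pos": [0,0,0],"turn": 0,"jaw": -1},{"delta_pos": [0,0,0],"turn": 0,"jaw": -1},{"delta_pos": [0,0,0],"turn": 0,"jaw": -1}])

```text
time: 38.33
tool_pos: [0.5975, 0.0894, 0.4316]
tcp_rot: [-2.379, -2.05, 0.003]
wrist_force: [0.1, -1.3, -1.1]
width: 0.244
grip_force: 39.6
```

```bash
python3 pl.py .027 .2418
```

```text
turn -0.0 then [0.3, 1.7, 34.8] | grasp now [0.5972 0.0894 0.2766] yaw_y -0.148 q6 0.26 t 38.3 w 0.244 F [ 0.1 -1.3 -1.1]
```

drive_tool(increments=[{"delta_pos": [0.3,1,10],"turn": 0,"jaw": -1},{"delta_pos": [0,0,10],"turn": 0,"jaw": -1},{"delta_pos": [0,0,10],"turn": 0,"jaw": -1},{"delta_pos": [0,0,4],"turn": 0,"jaw": -1},{"delta_pos": [0,0,2],"turn": 0,"jaw": -1},{"delta_pos": [0,0,0],"turn": 0,"jaw": -1}])

```text
time: 38.83
tool_pos: [0.5978, 0.0898, 0.3966]
tcp_rot: [-2.378, -2.05, 0.003]
wrist_force: [-3.6, -0.7, 4.3]
width: 0.242
grip_force: 40.6
```

drive_tool(increments=[{"delta_pos": [0,0,1],"turn": 0,"jaw": -1},{"delta_pos": [0,0,0],"turn": 0,"jaw": -1}])

```text
time: 39.0
tool_pos: [0.5978, 0.0898, 0.3965]
tcp_rot: [-2.378, -2.051, 0.002]
wrist_force: [-5.4, -0.2, 7.4]
width: 0.242
grip_force: 41.1
```

```bash
python3 pl.py .027 .2418
```

```text
turn 0.001 then [-0.2, 1.4, -0.3] | grasp now [0.5975 0.0898 0.2415] yaw_y -0.148 q6 0.26 t 39.0 w 0.242 F [-5.4 -0.2  7.4]
```

drive_tool(increments=[{"delta_pos": [0,0,-2],"turn": 0,"jaw": 0},{"delta_pos": [0,0,0],"turn": 0,"jaw": 0},{"delta_pos": [0,0,0],"turn": 0,"jaw": 0},{"delta_pos": [0,0,-20],"turn": 0,"jaw": 0.1},{"delta_pos": [0,0,-30],"turn": 0,"jaw": 0.1},{"delta_pos": [0,0,-20],"turn": 0,"jaw": 0.2},{"delta_pos": [0,-30,0],"turn": 0,"jaw": 0.2},{"delta_pos": [-15,-35,0],"turn": 0,"jaw": 0.2}])

```text
time: 39.67
tool_pos: [0.5338, 0.0855, 0.4687]
tcp_rot: [2.378, 2.051, 0.007]
wrist_force: [-0.8, -0.3, -0.8]
width: 0.602
grip_force: 0.0
```

drive_tool(increments=[{"delta_pos": [-30,-35,0],"turn": 0.09,"jaw": 0.2},{"delta_pos": [-30,-15,30],"turn": 0.09,"jaw": 0.2},{"delta_pos": [-25,0,35],"turn": 0,"jaw": 0.2},{"delta_pos": [0,0,30],"turn": 0,"jaw": 0.2},{"delta_pos": [0,0,20],"turn": 0,"jaw": 0.2},{"delta_pos": [0,0,0],"turn": 0,"jaw": 0.2},{"delta_pos": [0,0,0],"turn": 0,"jaw": 0.2}])

```text
time: 40.25
tool_pos: [0.4688, 0.0155, 0.3545]
tcp_rot: [-2.553, -1.828, 0.004]
wrist_force: [-0.3, 0.6, 1.1]
width: 0.599
grip_force: 0.0
```

```bash
sed -i 's/^plan.*/plan([.4637,-.0455,.076],-.33)/' caps.py; python3 caps.py
```

```text
turn 0.002 then [-59.1, 15.8, 123.5] | grasp now [0.4683 0.0155 0.1995] yaw_y -0.328 q6 0.31 t 40.2 w 0.599 F [-0.3  0.6  1.1]
dark [629, 0, 11, 40, 338] [634.7  16. ] [0.6924 0.0851]
dark [323, 288, 31, 51, 1279] [337.3 312.9] [ 0.4639 -0.0449]
dark [343, 382, 31, 57, 1324] [357.8 409.6] [ 0.4527 -0.1341]
```

drive_tool(increments=[{"delta_pos": [-20,6,0],"turn": 0,"jaw": 0.2},{"delta_pos": [-25,6,10],"turn": 0,"jaw": 0.2},{"delta_pos": [-14,4,15],"turn": 0,"jaw": 0.2},{"delta_pos": [0,0,25],"turn": 0,"jaw": 0.2},{"delta_pos": [0,0,25],"turn": 0,"jaw": 0.2},{"delta_pos": [0,0,25],"turn": 0,"jaw": 0.2},{"delta_pos": [0,0,15],"turn": 0,"jaw": 0.2},{"delta_pos": [0,0,8],"turn": 0,"jaw": 0.2}])

```text
time: 40.97
tool_pos: [0.4662, -0.0453, 0.2323]
tcp_rot: [2.554, 1.829, 0.0]
wrist_force: [-0.1, 0.5, -0.2]
width: 0.6
grip_force: 0.0
```

drive_tool(increments=[{"delta_pos": [0,0,0],"turn": 0,"jaw": 0.2},{"delta_pos": [0,0,0],"turn": 0,"jaw": 0.2}])

```text
time: 41.13
tool_pos: [0.4667, -0.0454, 0.234]
tcp_rot: [2.553, 1.829, 0.002]
wrist_force: [0.7, -0.1, 0.1]
width: 0.597
grip_force: 0.0
```

```bash
python3 -c "
from h import *
plan([.4638,-.0452,.076],-.33)"
```

```text
turn 0.002 then [-0.8, -3.2, 3.0] | grasp now [ 0.467  -0.0454  0.079 ] yaw_y -0.328 q6 0.18 t 41.1 w 0.597 F [ 0.7 -0.1  0.1]
```

drive_tool(increments=[{"delta_pos": [-0.5,-2.5,2],"turn": 0,"jaw": 0.2},{"delta_pos": [0,0,0],"turn": 0,"jaw": -1},{"delta_pos": [0,0,0],"turn": 0,"jaw": -1},{"delta_pos": [0,0,0],"turn": 0,"jaw": -1},{"delta_pos": [0,0,0],"turn": 0,"jaw": -1},{"delta_pos": [0,0,0],"turn": 0,"jaw": -1},{"delta_pos": [0,0,0],"turn": 0,"jaw": -1}])

```text
time: 41.72
tool_pos: [0.4634, -0.0451, 0.2316]
tcp_rot: [2.554, 1.828, 0.002]
wrist_force: [-1.9, 0.4, 5.6]
width: 0.247
grip_force: 39.2
```

```bash
python3 pl.py -.027 .28
```

```text
turn -0.18 then [99.1, 114.2, -203.2] | grasp now [ 0.4637 -0.0451  0.0766] yaw_y -0.328 q6 0.18 t 41.7 w 0.247 F [-1.9  0.4  5.6]
```

drive_tool(increments=[{"delta_pos": [0,0,-20],"turn": 0,"jaw": -1},{"delta_pos": [0,0,-35],"turn": 0,"jaw": -1},{"delta_pos": [0,0,-35],"turn": 0,"jaw": -1},{"delta_pos": [0,0,-35],"turn": 0,"jaw": -1},{"delta_pos": [0,0,-35],"turn": 0,"jaw": -1},{"delta_pos": [0,0,-35],"turn": -0.09,"jaw": -1},{"delta_pos": [0,0,-8],"turn": -0.09,"jaw": -1},{"delta_pos": [30,0,0],"turn": 0,"jaw": -1}])

```text
time: 42.38
tool_pos: [0.4683, -0.0181, 0.4382]
tcp_rot: [2.373, 2.046, 0.006]
wrist_force: [-0.1, -0.4, -1.4]
width: 0.243
grip_force: 39.5
```

drive_tool(increments=[{"delta_pos": [35,0,0],"turn": 0,"jaw": -1},{"delta_pos": [30,10,0],"turn": 0,"jaw": -1},{"delta_pos": [4,30,0],"turn": 0,"jaw": -1},{"delta_pos": [0,35,0],"turn": 0,"jaw": -1},{"delta_pos": [0,35,0],"turn": 0,"jaw": -1},{"delta_pos": [0,4,0],"turn": 0,"jaw": -1},{"delta_pos": [0,0,0],"turn": 0,"jaw": -1},{"delta_pos": [0,0,0],"turn": 0,"jaw": -1}])

```text
time: 43.05
tool_pos: [0.5899, 0.0359, 0.4325]
tcp_rot: [-2.379, -2.05, 0.003]
wrist_force: [-0.1, -0.4, -1.3]
width: 0.242
grip_force: 39.7
```

```bash
python3 pl.py -.027 .2413
```

```text
turn 0.0 then [0.3, 1.5, 36.2] | grasp now [0.5895 0.0359 0.2775] yaw_y -0.148 q6 0.17 t 43.0 w 0.242 F [-0.1 -0.4 -1.3]
```

drive_tool(increments=[{"delta_pos": [0.3,1,10],"turn": 0,"jaw": -1},{"delta_pos": [0,0,10],"turn": 0,"jaw": -1},{"delta_pos": [0,0,10],"turn": 0,"jaw": -1},{"delta_pos": [0,0,5],"turn": 0,"jaw": -1},{"delta_pos": [0,0,2],"turn": 0,"jaw": -1},{"delta_pos": [0,0,0],"turn": 0,"jaw": -1}])

```text
time: 43.55
tool_pos: [0.5904, 0.0362, 0.3962]
tcp_rot: [-2.379, -2.05, 0.002]
wrist_force: [-0.4, -0.3, -0.6]
width: 0.247
grip_force: 39.8
```

drive_tool(increments=[{"delta_pos": [0,0,1],"turn": 0,"jaw": -1},{"delta_pos": [0,0,0],"turn": 0,"jaw": -1}])

```text
time: 43.72
tool_pos: [0.5907, 0.0362, 0.3961]
tcp_rot: [-2.379, -2.051, 0.001]
wrist_force: [-4.2, 0.7, 3.1]
width: 0.243
grip_force: 40.3
```

```bash
python3 pl.py -.027 .2413
```

```text
turn 0.0 then [-0.2, 0.4, -0.2] | grasp now [0.5905 0.0362 0.2411] yaw_y -0.148 q6 0.17 t 43.7 w 0.243 F [-4.2  0.7  3.1]
```

drive_tool(increments=[{"delta_pos": [0,0,-1],"turn": 0,"jaw": 0},{"delta_pos": [0,0,0],"turn": 0,"jaw": 0},{"delta_pos": [0,0,0],"turn": 0,"jaw": 0},{"delta_pos": [0,0,-20],"turn": 0,"jaw": 0.1},{"delta_pos": [0,0,-30],"turn": 0,"jaw": 0.1},{"delta_pos": [0,0,-20],"turn": 0,"jaw": 0.2},{"delta_pos": [-20,-30,0],"turn": 0,"jaw": 0.2},{"delta_pos": [-35,-35,0],"turn": 0,"jaw": 0.2}])

```text
time: 44.38
tool_pos: [0.5263, -0.0031, 0.4683]
tcp_rot: [2.375, 2.053, 0.006]
wrist_force: [-0.2, -1.9, -0.1]
width: 0.601
grip_force: 0.0
```

drive_tool(increments=[{"delta_pos": [-35,-35,0],"turn": 0,"jaw": 0.2},{"delta_pos": [-35,-12,30],"turn": 0,"jaw": 0.2},{"delta_pos": [-20,0,35],"turn": 0,"jaw": 0.2},{"delta_pos": [0,0,30],"turn": -0.12,"jaw": 0.2},{"delta_pos": [0,0,20],"turn": -0.12,"jaw": 0.2},{"delta_pos": [0,0,0],"turn": 0,"jaw": 0.2},{"delta_pos": [0,0,0],"turn": 0,"jaw": 0.2}])

```text
time: 44.97
tool_pos: [0.4735, -0.0773, 0.3543]
tcp_rot: [-2.12, -2.316, 0.002]
wrist_force: [1.6, -0.3, 0.0]
width: 0.598
grip_force: 0.0
```

```bash
sed -i 's/^plan.*/plan([.4530,-.134,.076],.1)/' caps.py; python3 caps.py
python3 - <<'E'
from blob import *
p=cv2.imread('pics/w8.png')[:,:,::-1]
for s,ce,b in blobs(p,45,85,60,30,400): print(s,ce,b.round().tolist())
E
```

```text
turn -0.012 then [-54.6, -25.3, 123.4] | grasp now [ 0.4731 -0.0772  0.1993] yaw_y 0.088 q6 -0.3 t 45.0 w 0.598 F [ 1.6 -0.3  0. ]
dark [265, 282, 33, 52, 1303] [281.3 307.4] [ 0.4531 -0.1332]
[489, 0, 151, 304, 22309] [579.9, 198.3] [[485.0, 267.0], [590.0, -11.0], [730.0, 42.0], [626.0, 320.0]]
[259, 248, 52, 64, 1946] [286.3, 278.5] [[259.0, 248.0], [310.0, 248.0], [310.0, 311.0], [259.0, 311.0]]
```

drive_tool(increments=[{"delta_pos": [-20,-10,0],"turn": 0,"jaw": 0.2},{"delta_pos": [-20,-10,10],"turn": 0,"jaw": 0.2},{"delta_pos": [-14,-5,15],"turn": 0,"jaw": 0.2},{"delta_pos": [0,0,25],"turn": 0,"jaw": 0.2},{"delta_pos": [0,0,25],"turn": 0,"jaw": 0.2},{"delta_pos": [0,0,25],"turn": 0,"jaw": 0.2},{"delta_pos": [0,0,15],"turn": 0,"jaw": 0.2},{"delta_pos": [0,0,6],"turn": 0,"jaw": 0.2}])

```text
time: 45.68
tool_pos: [0.4544, -0.1332, 0.2339]
tcp_rot: [-2.119, -2.319, 0.0]
wrist_force: [0.4, -0.2, 0.3]
width: 0.602
grip_force: 0.0
```

drive_tool(increments=[{"delta_pos": [0,0,0],"turn": 0,"jaw": 0.2},{"delta_pos": [0,0,0],"turn": 0,"jaw": 0.2}])

```text
time: 45.85
tool_pos: [0.4553, -0.1336, 0.236]
tcp_rot: [2.116, 2.319, 0.002]
wrist_force: [0.4, 0.3, -0.1]
width: 0.601
grip_force: 0.0
```

```bash
python3 -c "
from h import *
plan([.453,-.1335,.076],.09)"
```

```text
turn 0.001 then [0.5, -2.7, 5.0] | grasp now [ 0.4557 -0.1337  0.081 ] yaw_y 0.091 q6 -0.43 t 45.9 w 0.601 F [ 0.4  0.3 -0.1]
```

drive_tool(increments=[{"delta_pos": [0.5,-2.5,4.5],"turn": 0,"jaw": 0.2},{"delta_pos": [0,0,0],"turn": 0,"jaw": -1},{"delta_pos": [0,0,0],"turn": 0,"jaw": -1},{"delta_pos": [0,0,0],"turn": 0,"jaw": -1},{"delta_pos": [0,0,0],"turn": 0,"jaw": -1},{"delta_pos": [0,0,0],"turn": 0,"jaw": -1},{"delta_pos": [0,0,0],"turn": 0,"jaw": -1}])

```text
time: 46.43
tool_pos: [0.4519, -0.1332, 0.2306]
tcp_rot: [2.116, 2.32, 0.001]
wrist_force: [-0.9, 0.6, 5.6]
width: 0.244
grip_force: 39.4
```

```bash
python3 pl.py -.082 .28
```

```text
turn 0.24 then [132.9, 112.6, -204.3] | grasp now [ 0.452  -0.1333  0.0756] yaw_y 0.092 q6 -0.43 t 46.4 w 0.244 F [-0.9  0.6  5.6]
```

Place z = 0.0756 + 0.1647 ≈ 0.2403.

drive_tool(increments=[{"delta_pos": [0,0,-20],"turn": 0,"jaw": -1},{"delta_pos": [0,0,-35],"turn": 0,"jaw": -1},{"delta_pos": [0,0,-35],"turn": 0,"jaw": -1},{"delta_pos": [0,0,-35],"turn": 0,"jaw": -1},{"delta_pos": [0,0,-35],"turn": 0,"jaw": -1},{"delta_pos": [0,0,-35],"turn": 0.12,"jaw": -1},{"delta_pos": [0,0,-9],"turn": 0.12,"jaw": -1},{"delta_pos": [30,0,0],"turn": 0,"jaw": -1}])

```text
time: 47.1
tool_pos: [0.4568, -0.1063, 0.4383]
tcp_rot: [2.382, 2.034, 0.004]
wrist_force: [0.7, 0.4, -1.8]
width: 0.249
grip_force: 39.5
```

drive_tool(increments=[{"delta_pos": [35,0,0],"turn": 0,"jaw": -1},{"delta_pos": [35,10,0],"turn": 0,"jaw": -1},{"delta_pos": [31,30,0],"turn": 0,"jaw": -1},{"delta_pos": [2,35,0],"turn": 0,"jaw": -1},{"delta_pos": [0,35,0],"turn": 0,"jaw": -1},{"delta_pos": [0,2,0],"turn": 0,"jaw": -1},{"delta_pos": [0,0,0],"turn": 0,"jaw": -1},{"delta_pos": [0,0,0],"turn": 0,"jaw": -1}])

```text
time: 47.77
tool_pos: [0.5763, -0.0184, 0.4323]
tcp_rot: [-2.367, -2.042, 0.024]
wrist_force: [-20.5, 1.6, 12.6]
width: 0.246
grip_force: 90.7
```

```bash
python3 pl.py -.082 .2403
```

```text
turn 0.001 then [1.3, 10.5, 36.8] | grasp now [ 0.573  -0.0182  0.2773] yaw_y -0.147 q6 0.07 t 47.8 w 0.246 F [-20.5   1.6  12.6]
```

drive_tool(increments=[{"delta_pos": [0,-10,0],"turn": 0,"jaw": -1},{"delta_pos": [0,-15,0],"turn": 0,"jaw": -1},{"delta_pos": [0,-25,0],"turn": 0,"jaw": -1},{"delta_pos": [0,-30,0],"turn": 0,"jaw": -1},{"delta_pos": [0,0,0],"turn": 0,"jaw": -1}])

```text
time: 48.18
tool_pos: [0.4973, -0.0066, 0.4319]
tcp_rot: [-2.376, -2.048, 0.007]
wrist_force: [-1.4, 0.6, -1.8]
width: 0.244
grip_force: 43.5
```

Run:
```python
from ov import *
t,M,s=tool(); print(s['wrist_force'],s['torque'],s['width'],s['grip_force'],s['tool_pos'])
S=5
outs=[]
for n,b in(('top',(215,185,335,265)),('side',(292,115,382,235))):
    c,p=cap(n,'f_'+n+'.png'); x0,y0,x1,y1=b; k=395/(x1-x0)
    im=cv2.resize(p[y0:y1,x0:x1,::-1],None,fx=k,fy=k,interpolation=cv2.INTER_CUBIC)
    outs.append(im)
h=max(map(len,outs)); cv2.imwrite('pics/f.png',np.hstack([cv2.copyMakeBorder(i,0,h-len(i),0,0,cv2.BORDER_CONSTANT) for i in outs]))
```

```text
[-1.38768279  0.57072606 -1.76246012] [-0.07723853 -0.00177217  0.00218508] 0.24365854353448596 43.45641374588013 [ 0.49733223 -0.00657733  0.4318903 ]
```

View pics/f.png

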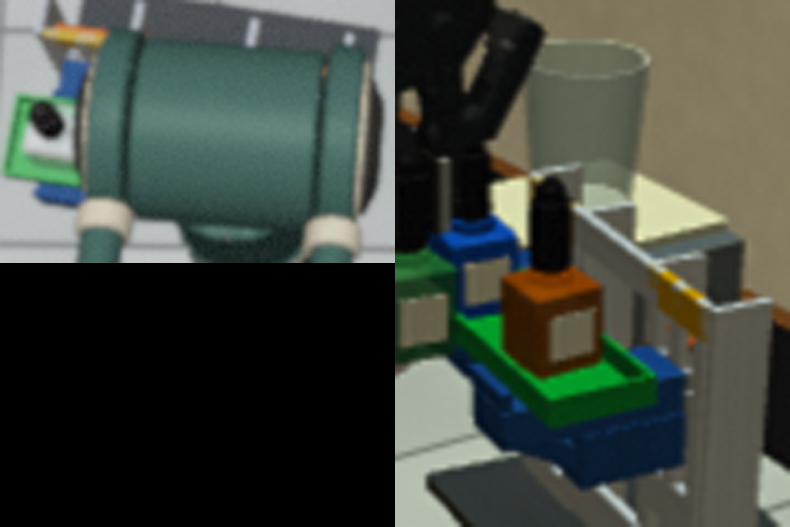

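Run:
```python
from blob import *
c=load('side'); k=395/90
def inv(p): 
    d=np.array(p[:2])-X[:2]; a=-X[2]; return np.array([np.cos(a)*d[0]-np.sin(a)*d[1],np.sin(a)*d[0]+np.cos(a)*d[1]])*1000
f=lambda u,v:((u-395)/k+292,v/k+115)
for n,u,v,z in(('amber cap top',550,197,.165+.09),('amber cap bottom',551,268,.165+.052),('front bottom corner',548,376,.165),('right bottom corner',603,354,.165),('left bottom corner',504,343,.165),('tray near right corner',548,425,.163),('tray far right corner',655,378,.179),('tray near right top',548,400,.179),('blue cap bottom',473,219,.165+.052),('bracket nose stop near',0,0,.173)):
    print(n,inv(onz(c,*f(u,v),z)).round(1))
from ov import *
# sills etc bias check: known sill top-right row
```

```text
amber cap top [-65.6 -61.3]
amber cap bottom [-64.7 -62.2]
front bottom corner [-73.  -78.5]
right bottom corner [-34.9 -65.5]
left bottom corner [-76.8 -32.4]
tray near right corner [ -95.5 -125.6]
tray far right corner [ -38.2 -128.4]
tray near right top [ -97.9 -129.9]
blue cap bottom [-73.5  16. ]
bracket nose stop near [-176.4  690.3]
```

drive_tool(increments=[{"delta_pos": [0,-22,0],"turn": 0,"jaw": -1},{"delta_pos": [-20,-25,20],"turn": 0,"jaw": -1},{"delta_pos": [-20,0,35],"turn": 0,"jaw": -1},{"delta_pos": [0,0,35],"turn": 0,"jaw": -1},{"delta_pos": [0,0,35],"turn": 0,"jaw": -1},{"delta_pos": [0,0,35],"turn": 0,"jaw": -1},{"delta_pos": [0,0,20],"turn": 0,"jaw": -1},{"delta_pos": [0,0,10],"turn": 0,"jaw": -1}])

```text
time: 48.95
tool_pos: [0.4482, -0.0399, 0.2402]
tcp_rot: [-2.377, -2.048, 0.006]
wrist_force: [0.9, 0.8, -0.5]
width: 0.244
grip_force: 40.9
```

drive_tool(increments=[{"delta_pos": [0,0,0],"turn": 0,"jaw": -1},{"delta_pos": [0,0,0],"turn": 0,"jaw": -1}])

```text
time: 49.12
tool_pos: [0.4501, -0.04, 0.2441]
tcp_rot: [2.38, 2.051, 0.0]
wrist_force: [0.6, 0.5, -0.9]
width: 0.242
grip_force: 40.9
```

```bash
python3 pl.py -.025 .0756
```

```text
turn 0.0 then [98.0, 128.1, 13.5] | grasp now [ 0.4501 -0.04    0.0891] yaw_y -0.148 q6 0.0 t 49.1 w 0.242 F [ 0.6  0.5 -0.9]
```

drive_tool(increments=[{"delta_pos": [0,0,8],"turn": 0,"jaw": -1},{"delta_pos": [0,0,2],"turn": 0,"jaw": -1},{"delta_pos": [0,0,0],"turn": 0,"jaw": -1}])

```text
time: 49.37
tool_pos: [0.4501, -0.0399, 0.2349]
tcp_rot: [2.378, 2.05, 0.003]
wrist_force: [0.9, -0.5, 0.5]
width: 0.246
grip_force: 40.8
```

drive_tool(increments=[{"delta_pos": [0,0,2],"turn": 0,"jaw": -1},{"delta_pos": [0,0,0],"turn": 0,"jaw": -1}])

```text
time: 49.53
tool_pos: [0.4504, -0.0402, 0.2346]
tcp_rot: [2.377, 2.05, 0.002]
wrist_force: [-4.0, -0.8, 12.9]
width: 0.243
grip_force: 42.6
```

drive_tool(increments=[{"delta_pos": [0,0,2],"turn": 0,"jaw": -1},{"delta_pos": [0,0,0],"turn": 0,"jaw": -1}])

```text
time: 49.7
tool_pos: [0.4508, -0.0405, 0.2345]
tcp_rot: [2.376, 2.05, 0.001]
wrist_force: [-9.4, -2.5, 27.7]
width: 0.244
grip_force: 44.8
```

drive_tool(increments=[{"delta_pos": [0,0,-3.5],"turn": 0,"jaw": -1},{"delta_pos": [0,0,0],"turn": 0,"jaw": -0.2},{"delta_pos": [0,0,0],"turn": 0,"jaw": 0},{"delta_pos": [0,0,0],"turn": 0,"jaw": 0.2},{"delta_pos": [0,0,-20],"turn": 0,"jaw": 0.2},{"delta_pos": [0,0,-35],"turn": 0,"jaw": 0.2},{"delta_pos": [0,0,-35],"turn": 0,"jaw": 0.2},{"delta_pos": [0,0,-35],"turn": 0,"jaw": 0.2}])

```text
time: 50.37
tool_pos: [0.4485, -0.0396, 0.3586]
tcp_rot: [-2.378, -2.05, 0.003]
wrist_force: [0.3, -0.7, -0.4]
width: 0.601
grip_force: 0.0
```

drive_tool(increments=[{"delta_pos": [0,0,-35],"turn": 0,"jaw": 0.2},{"delta_pos": [0,0,-35],"turn": 0,"jaw": 0.2},{"delta_pos": [15,0,-35],"turn": 0,"jaw": 0.2},{"delta_pos": [25,30,-25],"turn": 0,"jaw": 0.2},{"delta_pos": [15,30,0],"turn": 0,"jaw": 0.2},{"delta_pos": [0,30,0],"turn": 0,"jaw": 0.2},{"delta_pos": [0,0,0],"turn": 0,"jaw": 0.2},{"delta_pos": [0,0,0],"turn": 0,"jaw": 0.2}])

```text
time: 51.03
tool_pos: [0.5438, -0.0006, 0.4842]
tcp_rot: [-2.378, -2.05, 0.004]
wrist_force: [0.7, -0.1, -0.1]
width: 0.6
grip_force: 0.0
```

```bash
cat > caps2.py <<'E'
from blob import *
plan([*w(X,(-.066,-.06,0))[:2],.2413],X[2])
def inv(p): 
    d=np.array(p[:2])-X[:2]; a=-X[2]; return np.array([np.cos(a)*d[0]-np.sin(a)*d[1],np.sin(a)*d[0]+np.cos(a)*d[1]])*1000
c,p=cap('wrist','w9.png')
m=(p.max(2)<45).astype(np.uint8); k,l,st,ce=cv2.connectedComponentsWithStats(m)
for i in range(1,k):
    if 250<st[i,4]<9000: print('dark',st[i].tolist(),ce[i].round(1),'bench',onz(c,*ce[i],.072)[:2].round(4),'tray',inv(onz(c,*ce[i],.237)).round(1))
for s,ce,b in blobs(p,4,20,120,50,500): print('amber',s,ce,b.round().tolist(),[inv(onz(c,*q,.211)).round().tolist() for q in b])
for s,ce,b in blobs(p,45,80,100,30,500): print('green',s,ce,b.round().tolist(),[inv(onz(c,*q,.179)).round().tolist() for q in b])
for y in (.082,.027,-.027,-.06): print(y,proj(c,w(X,(-.066,y,.237))).round())
E
python3 caps2.py
```

```text
turn 0.001 then [10.2, 41.9, 87.7] | grasp now [ 5.434e-01 -5.000e-04  3.292e-01] yaw_y -0.148 q6 0.1 t 51.0 w 0.6 F [ 0.7 -0.1 -0.1]
dark [478, 0, 18, 26, 377] [486.2  13. ] bench [0.7141 0.138 ] tray [-23.2  58.2]
dark [514, 0, 18, 56, 668] [522.7  27.2] bench [0.7465 0.1227] tray [-3.8 52.3]
dark [401, 13, 28, 172, 559] [420.4 104. ] bench [0.6505 0.069 ] tray [-53.1  14.1]
dark [432, 39, 71, 120, 4012] [461.8  90.5] bench [0.6893 0.0758] tray [-32.   21.2]
dark [369, 50, 51, 48, 1862] [394.3  74.5] bench [0.6289 0.0978] tray [-67.6  28.5]
dark [508, 66, 38, 66, 583] [516.8  89.2] bench [0.7405 0.0704] tray [-2.8 22.4]
dark [422, 185, 36, 18, 360] [435.9 193.3] bench [ 0.6599 -0.017 ] tray [-40.7 -33.4]
dark [376, 205, 46, 77, 1795] [398.6 232.2] bench [ 0.6201 -0.0518] tray [-60.1 -56.2]
dark [220, 230, 25, 30, 539] [232.  244.8] bench [ 0.4499 -0.0403] tray [-156.5  -64.1]
amber [135, 155, 25, 73, 1026] [147.6, 190.9] [[134.0, 156.0], [150.0, 154.0], [160.0, 226.0], [145.0, 229.0]] [[-219.0, -16.0], [-209.0, -15.0], [-208.0, -61.0], [-219.0, -62.0]]
amber [358, 184, 63, 63, 2222] [385.3, 207.8] [[357.0, 187.0], [420.0, 184.0], [423.0, 243.0], [361.0, 247.0]] [[-82.0, -35.0], [-43.0, -33.0], [-38.0, -72.0], [-79.0, -74.0]]
amber [463, 211, 19, 74, 695] [471.9, 246.8] [[462.0, 283.0], [471.0, 211.0], [483.0, 212.0], [473.0, 284.0]] [[-9.0, -100.0], [-9.0, -50.0], [-1.0, -51.0], [-1.0, -102.0]]
green [337, 0, 98, 288, 13788] [376.8, 151.3] [[337.0, 287.0], [338.0, -1.0], [434.0, 0.0], [433.0, 288.0]] [[-92.0, -119.0], [-94.0, 76.0], [-34.0, 77.0], [-18.0, -120.0]]
green [218, 218, 40, 34, 701] [240.0, 231.3] [[217.0, 221.0], [253.0, 216.0], [258.0, 250.0], [222.0, 255.0]] [[-179.0, -67.0], [-153.0, -63.0], [-151.0, -89.0], [-178.0, -93.0]]
0.082 [403. -43.]
0.027 [397.  78.]
-0.027 [391. 182.]
-0.06 [388. 238.]
```

drive_tool(increments=[{"delta_pos": [8,24,0],"turn": 0,"jaw": 0.2},{"delta_pos": [7.5,24,0],"turn": 0,"jaw": 0.2},{"delta_pos": [0,0,0],"turn": 0,"jaw": 0.2},{"delta_pos": [0,0,20],"turn": 0,"jaw": 0.2},{"delta_pos": [0,0,10],"turn": 0,"jaw": 0.2},{"delta_pos": [0,0,0],"turn": 0,"jaw": 0.2},{"delta_pos": [0,0,0],"turn": 0,"jaw": 0.2}])

```text
time: 51.67
tool_pos: [0.5914, 0.0074, 0.4546]
tcp_rot: [-2.378, -2.049, 0.004]
wrist_force: [0.1, 0.3, -0.1]
width: 0.6
grip_force: 0.0
```

```bash
sed -i 's/^plan.*/plan([*w(X,(-.060,-.0545,0))[:2],.243],X[2])/' caps2.py; python3 caps2.py | grep -v bench
```

```text
turn 0.0 then [0.8, 1.9, 56.6] | grasp now [0.5909 0.0074 0.2996] yaw_y -0.148 q6 0.12 t 51.7 w 0.6 F [ 0.1  0.3 -0.1]
amber [429, 0, 15, 77, 651] [435.8, 38.5] [[428.0, 76.0], [434.0, -1.0], [444.0, 0.0], [438.0, 77.0]] [[-5.0, 43.0], [-5.0, 78.0], [0.0, 77.0], [0.0, 42.0]]
amber [450, 0, 15, 78, 632] [456.7, 38.3] [[449.0, 77.0], [456.0, -1.0], [464.0, 0.0], [457.0, 78.0]] [[6.0, 42.0], [6.0, 78.0], [10.0, 78.0], [10.0, 42.0]]
amber [83, 174, 29, 75, 1044] [97.8, 210.0] [[82.0, 175.0], [99.0, 172.0], [113.0, 247.0], [97.0, 250.0]] [[-191.0, -7.0], [-181.0, -6.0], [-180.0, -49.0], [-190.0, -51.0]]
amber [283, 218, 72, 69, 2750] [319.6, 244.8] [[282.0, 221.0], [350.0, 216.0], [355.0, 282.0], [287.0, 287.0]] [[-81.0, -34.0], [-43.0, -31.0], [-39.0, -71.0], [-79.0, -74.0]]
amber [409, 245, 14, 74, 553] [415.6, 281.7] [[408.0, 317.0], [415.0, 245.0], [423.0, 246.0], [417.0, 318.0]] [[-5.0, -95.0], [-5.0, -48.0], [-0.0, -48.0], [0.0, -96.0]]
amber [616, 322, 24, 146, 1348] [630.0, 407.6] [[613.0, 465.0], [639.0, 322.0], [653.0, 324.0], [627.0, 468.0]] [[165.0, -227.0], [146.0, -101.0], [157.0, -103.0], [178.0, -230.0]]
green [259, 0, 108, 325, 16054] [317.6, 165.5] [[259.0, 324.0], [259.0, 0.0], [366.0, 0.0], [366.0, 324.0]] [[-102.0, -119.0], [-93.0, 84.0], [-34.0, 84.0], [-26.0, -119.0]]
green [168, 239, 43, 37, 792] [192.3, 254.1] [[168.0, 243.0], [206.0, 238.0], [211.0, 273.0], [172.0, 278.0]] [[-160.0, -58.0], [-134.0, -55.0], [-133.0, -80.0], [-160.0, -83.0]]
0.082 [305. -29.]
0.027 [306. 108.]
-0.027 [307. 223.]
-0.06 [308. 284.]
```

drive_tool(increments=[{"delta_pos": [1.5,1.5,20],"turn": 0,"jaw": 0.2},{"delta_pos": [0,0,20],"turn": 0,"jaw": 0.2},{"delta_pos": [0,0,14],"turn": 0,"jaw": 0.2},{"delta_pos": [0,0,2],"turn": 0,"jaw": 0.2},{"delta_pos": [0,0,0],"turn": 0,"jaw": -1},{"delta_pos": [0,0,0],"turn": 0,"jaw": -1},{"delta_pos": [0,0,0],"turn": 0,"jaw": -1},{"delta_pos": [0,0,0],"turn": 0,"jaw": -1}])

```text
time: 52.38
tool_pos: [0.5948, 0.0088, 0.4016]
tcp_rot: [2.378, 2.05, 0.003]
wrist_force: [-0.8, 0.8, 2.2]
width: 0.241
grip_force: 39.1
```

drive_tool(increments=[{"delta_pos": [0,0,0],"turn": 0,"jaw": -1},{"delta_pos": [0,0,0],"turn": 0,"jaw": -1},{"delta_pos": [0,0,-5],"turn": 0,"jaw": -1},{"delta_pos": [0,0,-5],"turn": 0,"jaw": -1},{"delta_pos": [0,0,0],"turn": 0,"jaw": -1}])

```text
time: 52.8
tool_pos: [0.5946, 0.0088, 0.4108]
tcp_rot: [2.379, 2.051, 0.001]
wrist_force: [0.1, -0.3, -1.3]
width: 0.245
grip_force: 39.2
```

```bash
python3 pl.py -.083 .2425
```

```text
turn 0.0 then [-29.6, -7.8, 13.3] | grasp now [0.5948 0.0088 0.2558] yaw_y -0.148 q6 0.12 t 52.8 w 0.245 F [ 0.1 -0.3 -1.3]
```

drive_tool(increments=[{"delta_pos": [-10,-3,0],"turn": 0,"jaw": -1},{"delta_pos": [-10,-3,0],"turn": 0,"jaw": -1},{"delta_pos": [-9.5,-1.5,0],"turn": 0,"jaw": -1},{"delta_pos": [0,0,0],"turn": 0,"jaw": -1},{"delta_pos": [0,0,5],"turn": 0,"jaw": -1},{"delta_pos": [0,0,4],"turn": 0,"jaw": -1},{"delta_pos": [0,0,0],"turn": 0,"jaw": -1}])

```text
time: 53.38
tool_pos: [0.5826, -0.0195, 0.4014]
tcp_rot: [2.379, 2.051, 0.0]
wrist_force: [-1.9, -0.8, 3.0]
width: 0.242
grip_force: 39.6
```

drive_tool(increments=[{"delta_pos": [0,0,1.5],"turn": 0,"jaw": -1},{"delta_pos": [0,0,0],"turn": 0,"jaw": -1}])

```text
time: 53.55
tool_pos: [0.5826, -0.0194, 0.4012]
tcp_rot: [2.379, 2.051, 0.0]
wrist_force: [-4.2, -0.6, 8.8]
width: 0.247
grip_force: 40.4
```

drive_tool(increments=[{"delta_pos": [0,0,1],"turn": 0,"jaw": -1},{"delta_pos": [0,0,0],"turn": 0,"jaw": -1}])

```text
time: 53.72
tool_pos: [0.5826, -0.0194, 0.4011]
tcp_rot: [2.378, 2.051, 0.0]
wrist_force: [-5.6, -0.5, 12.3]
width: 0.24
grip_force: 40.8
```

```bash
python3 pl.py -.083 .2463
```

```text
turn 0.001 then [0.1, -0.1, -0.2] | grasp now [ 0.5828 -0.0195  0.2461] yaw_y -0.148 q6 0.07 t 53.7 w 0.24 F [-5.6 -0.5 12.3]
```

drive_tool(increments=[{"delta_pos": [0,0,-3],"turn": 0,"jaw": 0},{"delta_pos": [0,0,0],"turn": 0,"jaw": 0},{"delta_pos": [0,0,0],"turn": 0,"jaw": 0},{"delta_pos": [0,0,-20],"turn": 0,"jaw": 0.1},{"delta_pos": [0,0,-30],"turn": 0,"jaw": 0.1},{"delta_pos": [0,0,-20],"turn": 0,"jaw": 0.2},{"delta_pos": [0,-30,0],"turn": 0,"jaw": 0.2},{"delta_pos": [-10,-35,0],"turn": 0,"jaw": 0.2}])

```text
time: 54.38
tool_pos: [0.5181, -0.0188, 0.4723]
tcp_rot: [2.377, 2.051, 0.004]
wrist_force: [-0.6, 0.6, 0.6]
width: 0.603
grip_force: 0.0
```

drive_tool(increments=[{"delta_pos": [-15,-35,10],"turn": 0,"jaw": 0.2},{"delta_pos": [-15,-28,30],"turn": 0,"jaw": 0.2},{"delta_pos": [0,0,35],"turn": -0.07,"jaw": 0.2},{"delta_pos": [0,0,35],"turn": 0,"jaw": 0.2},{"delta_pos": [0,0,25],"turn": 0,"jaw": 0.2},{"delta_pos": [0,0,0],"turn": 0,"jaw": 0.2},{"delta_pos": [0,0,0],"turn": 0,"jaw": 0.2}])

```text
time: 54.97
tool_pos: [0.4507, -0.0393, 0.3361]
tcp_rot: [-2.304, -2.131, 0.004]
wrist_force: [-0.2, -0.2, 1.4]
width: 0.604
grip_force: 0.0
```

```bash
sed -i 's/^plan.*/plan([.4500,-.0403,.076],-.08)/' caps.py; python3 caps.py
python3 - <<'E'
from blob import *
p=cv2.imread('pics/w8.png')[:,:,::-1]
for s,ce,b in blobs(p,45,85,60,30,400): print(s,ce,b.round().tolist())
E
```

```text
turn 0.002 then [-1.1, 0.6, 105.1] | grasp now [ 0.45   -0.0392  0.1811] yaw_y -0.078 q6 -0.06 t 55.0 w 0.604 F [-0.2 -0.2  1.4]
dark [299, 223, 37, 50, 1431] [316.9 247.3] [ 0.4503 -0.0407]
dark [624, 365, 16, 67, 757] [632.4 395.8] [ 0.6817 -0.1802]
[555, 134, 85, 218, 4039] [604.6, 283.9] [[555.0, 134.0], [639.0, 134.0], [639.0, 351.0], [555.0, 351.0]]
[287, 192, 60, 68, 2225] [317.0, 222.1] [[286.0, 194.0], [343.0, 192.0], [347.0, 257.0], [289.0, 260.0]]
```

drive_tool(increments=[{"delta_pos": [-1,0.5,25],"turn": 0,"jaw": 0.2},{"delta_pos": [0,0,30],"turn": 0,"jaw": 0.2},{"delta_pos": [0,0,25],"turn": 0,"jaw": 0.2},{"delta_pos": [0,0,15],"turn": 0,"jaw": 0.2},{"delta_pos": [0,0,10],"turn": 0,"jaw": 0.2},{"delta_pos": [0,0,0],"turn": 0,"jaw": 0.2},{"delta_pos": [0,0,0],"turn": 0,"jaw": -1},{"delta_pos": [0,0,0],"turn": 0,"jaw": -1}])

```text
time: 55.68
tool_pos: [0.4533, -0.0407, 0.2346]
tcp_rot: [2.304, 2.131, 0.004]
wrist_force: [-0.0, -0.2, 0.6]
width: 0.327
grip_force: 0.2
```

drive_tool(increments=[{"delta_pos": [0,0,0],"turn": 0,"jaw": -1},{"delta_pos": [0,0,0],"turn": 0,"jaw": -1},{"delta_pos": [0,0,0],"turn": 0,"jaw": -1},{"delta_pos": [0,0,0],"turn": 0,"jaw": -1}])

```text
time: 56.02
tool_pos: [0.453, -0.0407, 0.2344]
tcp_rot: [2.304, 2.131, 0.003]
wrist_force: [-1.0, -0.2, 6.4]
width: 0.241
grip_force: 39.6
```

```bash
python3 pl.py -.0275 .31
```

```text
turn 0.07 then [95.8, 125.4, -230.2] | grasp now [ 0.4535 -0.0408  0.0794] yaw_y -0.078 q6 -0.07 t 56.0 w 0.241 F [-1.  -0.2  6.4]
```

drive_tool(increments=[{"delta_pos": [0,0,-20],"turn": 0,"jaw": -1},{"delta_pos": [0,0,-35],"turn": 0,"jaw": -1},{"delta_pos": [0,0,-35],"turn": 0,"jaw": -1},{"delta_pos": [0,0,-35],"turn": 0,"jaw": -1},{"delta_pos": [0,0,-35],"turn": 0,"jaw": -1},{"delta_pos": [0,0,-35],"turn": 0,"jaw": -1},{"delta_pos": [15,0,-30],"turn": 0.07,"jaw": -1},{"delta_pos": [30,0,-5],"turn": 0,"jaw": -1}])

```text
time: 56.68
tool_pos: [0.4583, 0.0028, 0.4698]
tcp_rot: [2.379, 2.038, 0.011]
wrist_force: [1.1, -0.4, 0.3]
width: 0.244
grip_force: 39.4
```

drive_tool(increments=[{"delta_pos": [35,10,0],"turn": 0,"jaw": -1},{"delta_pos": [15,25,0],"turn": 0,"jaw": -1},{"delta_pos": [0,15,0],"turn": 0,"jaw": -1},{"delta_pos": [0,0,0],"turn": 0,"jaw": -1},{"delta_pos": [0,0,0],"turn": 0,"jaw": -1}])

```text
time: 57.1
tool_pos: [0.5143, 0.0464, 0.4621]
tcp_rot: [-2.378, -2.051, 0.002]
wrist_force: [-0.9, 0.8, -1.0]
width: 0.242
grip_force: 39.5
```

```bash
sed -i 's/^plan.*/plan([*w(X,(-.066,-.0275,0))[:2],.2441],X[2])/' caps2.py; python3 caps2.py
```

```text
turn 0.001 then [0.6, 77.7, 62.9] | grasp now [0.514  0.0464 0.3071] yaw_y -0.148 q6 0.19 t 57.1 w 0.242 F [-0.9  0.8 -1. ]
dark [394, 0, 7, 100, 260] [397.2  47.9] bench [0.6001 0.1644] tray [-106.8   80.4]
dark [452, 17, 81, 59, 3208] [489.4  46.8] bench [0.6777 0.1552] tray [-64.6  81.7]
dark [437, 140, 67, 66, 2610] [470.6 166.1] bench [0.658  0.0564] tray [-67.2  27.2]
dark [393, 278, 63, 72, 670] [407.4 302.7] bench [ 0.5905 -0.0741] tray [-92.9 -47.9]
dark [250, 314, 20, 19, 276] [260.1 323.4] bench [ 0.4371 -0.0756] tray [-174.8  -61. ]
amber [553, 16, 37, 114, 2093] [570.6, 72.8] [[551.0, 128.0], [570.0, 13.0], [590.0, 16.0], [571.0, 131.0]] [[-14.0, 45.0], [-14.0, 103.0], [-2.0, 102.0], [-2.0, 44.0]]
amber [163, 197, 25, 73, 871] [176.1, 232.1] [[162.0, 197.0], [178.0, 195.0], [189.0, 268.0], [173.0, 270.0]] [[-231.0, 6.0], [-222.0, 7.0], [-221.0, -38.0], [-231.0, -40.0]]
amber [514, 264, 29, 90, 1269] [527.7, 307.3] [[511.0, 350.0], [528.0, 264.0], [544.0, 267.0], [527.0, 353.0]] [[-14.0, -98.0], [-14.0, -36.0], [-3.0, -38.0], [-2.0, -100.0]]
amber [401, 297, 62, 62, 2440] [428.0, 322.3] [[401.0, 297.0], [462.0, 297.0], [462.0, 358.0], [401.0, 358.0]] [[-91.0, -58.0], [-52.0, -58.0], [-46.0, -103.0], [-87.0, -103.0]]
green [383, 0, 122, 351, 16762] [430.9, 169.0] [[379.0, 349.0], [398.0, -6.0], [504.0, 0.0], [486.0, 355.0]] [[-96.0, -118.0], [-97.0, 116.0], [-35.0, 115.0], [-14.0, -124.0]]
green [268, 255, 91, 57, 3420] [314.6, 277.5] [[267.0, 261.0], [357.0, 254.0], [361.0, 310.0], [271.0, 316.0]] [[-177.0, -47.0], [-116.0, -42.0], [-111.0, -84.0], [-176.0, -90.0]]
0.082 [486.  46.]
0.027 [473. 167.]
-0.027 [460. 268.]
-0.06 [453. 322.]
```

drive_tool(increments=[{"delta_pos": [0.6,30,0],"turn": 0,"jaw": -1},{"delta_pos": [0,30,0],"turn": 0,"jaw": -1},{"delta_pos": [0,17,0],"turn": 0,"jaw": -1},{"delta_pos": [0,0,0],"turn": 0,"jaw": -1},{"delta_pos": [0,0,15],"turn": 0,"jaw": -1},{"delta_pos": [0,0,10],"turn": 0,"jaw": -1},{"delta_pos": [0,0,0],"turn": 0,"jaw": -1}])

```text
time: 57.73
tool_pos: [0.5886, 0.0351, 0.4345]
tcp_rot: [-2.377, -2.048, 0.007]
wrist_force: [-1.3, 0.1, -0.8]
width: 0.242
grip_force: 39.6
```

```bash
python3 pl.py -.0275 .2441
```

```text
turn -0.0 then [0.9, 3.3, 35.4] | grasp now [0.5877 0.0351 0.2795] yaw_y -0.149 q6 0.17 t 57.7 w 0.242 F [-1.3  0.1 -0.8]
```

drive_tool(increments=[{"delta_pos": [0.7,2,10],"turn": 0,"jaw": -1},{"delta_pos": [0,0,10],"turn": 0,"jaw": -1},{"delta_pos": [0,0,10],"turn": 0,"jaw": -1},{"delta_pos": [0,0,4],"turn": 0,"jaw": -1},{"delta_pos": [0,0,2],"turn": 0,"jaw": -1},{"delta_pos": [0,0,0],"turn": 0,"jaw": -1}])

```text
time: 58.23
tool_pos: [0.5924, 0.0359, 0.4008]
tcp_rot: [-2.379, -2.051, 0.002]
wrist_force: [-0.4, 0.4, -0.4]
width: 0.245
grip_force: 39.6
```

drive_tool(increments=[{"delta_pos": [0,0,1],"turn": 0,"jaw": -1},{"delta_pos": [0,0,0],"turn": 0,"jaw": -1}])

```text
time: 58.4
tool_pos: [0.5928, 0.0359, 0.4011]
tcp_rot: [2.379, 2.051, 0.001]
wrist_force: [0.4, -0.4, -1.4]
width: 0.244
grip_force: 39.6
```

```bash
python3 pl.py -.0275 .2441
```

```text
turn 0.0 then [-0.7, -2.0, 2.0] | grasp now [0.593  0.0359 0.2461] yaw_y -0.148 q6 0.17 t 58.4 w 0.244 F [ 0.4 -0.4 -1.4]
```

drive_tool(increments=[{"delta_pos": [0,-1.5,1.5],"turn": 0,"jaw": -1},{"delta_pos": [0,0,0],"turn": 0,"jaw": -1}])

```text
time: 58.57
tool_pos: [0.591, 0.0361, 0.3994]
tcp_rot: [2.379, 2.051, 0.0]
wrist_force: [0.4, 0.3, -0.6]
width: 0.246
grip_force: 39.6
```

drive_tool(increments=[{"delta_pos": [0,0,1.5],"turn": 0,"jaw": -1},{"delta_pos": [0,0,0],"turn": 0,"jaw": -1}])

```text
time: 58.73
tool_pos: [0.5912, 0.0361, 0.3988]
tcp_rot: [2.379, 2.051, 0.001]
wrist_force: [-2.3, 0.2, 3.0]
width: 0.247
grip_force: 40.0
```

drive_tool(increments=[{"delta_pos": [0,0,1],"turn": 0,"jaw": -1},{"delta_pos": [0,0,0],"turn": 0,"jaw": -1}])

```text
time: 58.9
tool_pos: [0.5912, 0.0361, 0.3987]
tcp_rot: [2.379, 2.051, 0.002]
wrist_force: [-3.5, -0.1, 7.5]
width: 0.244
grip_force: 40.7
```

Seated; release, retreat and verify numerically.

drive_tool(increments=[{"delta_pos": [0,0,-2],"turn": 0,"jaw": 0},{"delta_pos": [0,0,0],"turn": 0,"jaw": 0},{"delta_pos": [0,0,0],"turn": 0,"jaw": 0},{"delta_pos": [0,0,-20],"turn": 0,"jaw": 0.1},{"delta_pos": [0,0,-30],"turn": 0,"jaw": 0.1},{"delta_pos": [0,0,-30],"turn": 0,"jaw": 0.2},{"delta_pos": [0,-30,0],"turn": 0,"jaw": 0.2},{"delta_pos": [0,-35,0],"turn": 0,"jaw": 0.2}])

```text
time: 59.57
tool_pos: [0.5282, 0.0454, 0.481]
tcp_rot: [2.378, 2.048, 0.006]
wrist_force: [0.2, 0.6, -0.1]
width: 0.602
grip_force: 0.0
```

drive_tool(increments=[{"delta_pos": [0,-20,0],"turn": 0,"jaw": 0.2},{"delta_pos": [0,0,0],"turn": 0,"jaw": 0.2},{"delta_pos": [0,0,0],"turn": 0,"jaw": 0.2}])

```text
time: 59.82
tool_pos: [0.5064, 0.0487, 0.4788]
tcp_rot: [2.379, 2.051, 0.001]
wrist_force: [0.8, -0.3, 0.2]
width: 0.598
grip_force: 0.0
```

```bash
sed -i 's/^plan.*/plan([.5,0,.35])/' caps2.py; python3 caps2.py
python3 - <<'E'
from blob import *
c,p=cap('side','s9.png')
print('screen bar orange:'); 
for s,ce,b in blobs(p,5,14,180,120,60): print(s,ce)
# predicted bar ends for screen angles
bar=np.array([.4986,.3297]);y=.556;u=np.array([np.cos(y),np.sin(y)]);n=np.array([-u[1],u[0]]);hin=bar+u*.185
for a in (45,52,60,68,75):
    r=np.radians(a); q=hin-u*.185*np.cos(r); print(a,[proj(c,[*(q+n*k),.055+.185*np.sin(r)]).round().tolist() for k in(.065,-.065)])
m=((p[...,0]>170)&(p[...,1]<120)&(p[...,2]<70)).astype(np.uint8); k,l,st,ce=cv2.connectedComponentsWithStats(m)
print([(st[i].tolist(),ce[i].round().tolist()) for i in range(1,k) if st[i,4]>15])
E
```

```text
turn 0 then [-49.1, 0.7, -26.2] | grasp now [0.5065 0.0487 0.3238] yaw_y -0.148 q6 0.19 t 59.8 w 0.598 F [ 0.8 -0.3  0.2]
dark [602, 0, 38, 16, 546] [621.2   6.7] bench [0.7994 0.1791] tray [  0.4 106.5]
dark [397, 2, 11, 154, 421] [402.1  74.4] bench [0.5991 0.1459] tray [-108.    71.5]
dark [413, 6, 86, 19, 392] [463.7  10.1] bench [0.6568 0.1912] tray [-79.8 101.4]
dark [455, 28, 70, 53, 2677] [489.5  54.8] bench [0.678  0.1522] tray [-64.7  81.5]
dark [379, 45, 7, 62, 254] [381.7  76.7] bench [0.5809 0.1465] tray [-118.2   70.3]
dark [409, 121, 15, 27, 257] [416.  132.9] bench [0.6076 0.0933] tray [-99.  43.]
dark [442, 140, 61, 48, 2204] [472.4 163.3] bench [0.6592 0.0577] tray [-67.3  27.5]
dark [0, 248, 18, 87, 311] [ 10.4 286.3] bench [ 0.1629 -0.0003] tray [-338.   -45.9]
amber [549, 29, 31, 102, 1599] [564.0, 83.2] [[548.0, 128.0], [563.0, 28.0], [581.0, 31.0], [566.0, 131.0]] [[-14.0, 45.0], [-13.0, 100.0], [-2.0, 99.0], [-2.0, 44.0]]
amber [175, 195, 23, 70, 901] [186.6, 229.1] [[174.0, 196.0], [190.0, 194.0], [198.0, 263.0], [183.0, 265.0]] [[-238.0, 4.0], [-228.0, 5.0],
[... 336 characters left out ...]
 [-90.0, -60.0], [-51.0, -63.0], [-49.0, -94.0]]
green [390, 0, 115, 305, 12736] [432.4, 140.6] [[387.0, 304.0], [405.0, -5.0], [504.0, 1.0], [487.0, 309.0]] [[-97.0, -87.0], [-97.0, 121.0], [-35.0, 120.0], [-18.0, -93.0]]
0.082 [487.  54.]
0.027 [475. 164.]
-0.027 [463. 258.]
-0.06 [456. 309.]
screen bar orange:
[228, 128, 40, 9, 91] [247.3, 132.2]
45 [[222.0, 144.0], [262.0, 151.0]]
52 [[225.0, 137.0], [265.0, 144.0]]
60 [[229.0, 130.0], [269.0, 136.0]]
68 [[233.0, 124.0], [273.0, 130.0]]
75 [[237.0, 119.0], [277.0, 125.0]]
[([210, 117, 9, 2, 18], [214.0, 118.0]), ([228, 128, 39, 8, 74], [247.0, 132.0]), ([316, 436, 113, 44, 289], [374.0, 458.0]), ([363, 465, 36, 15, 286], [382.0, 474.0])]
```

drive_tool(increments=[{"delta_pos": [-20,-20,-10],"turn": 0,"jaw": 0.2},{"delta_pos": [-35,0,-10],"turn": 0,"jaw": 0.2},{"delta_pos": [-20,0,0],"turn": 0,"jaw": 0.2},{"delta_pos": [0,0,0],"turn": 0,"jaw": 0.2},{"delta_pos": [0,0,0],"turn": 0,"jaw": 0.2}])

```text
time: 60.33
tool_pos: [0.477, -0.0236, 0.4985]
tcp_rot: [-2.382, -2.048, -0.0]
wrist_force: [-0.4, 0.4, -0.9]
width: 0.601
grip_force: 0.0
```

```bash
python3 caps2.py | grep -E 'dark|^green|^amber'
python3 - <<'E'
from blob import *
c=load('wrist')
for y in (.082,.027,-.027,-.083): print(y,proj(c,w(X,(-.066,y,.237))).round(),proj(c,w(X,(-.066,y,.217))).round(),proj(c,w(X,(-.066,y,.255))).round())
E
```

```text
dark [393, 0, 37, 239, 1887] [416.  110.6] bench [0.5842 0.0397] tray [-113.3  -22.1]
dark [433, 0, 76, 85, 1262] [453.   39.7] bench [0.6233 0.098 ] tray [-95.8  14.8]
dark [429, 86, 23, 63, 895] [437.1 116.1] bench [0.6041 0.0318] tray [-101.2  -25. ]
dark [423, 148, 76, 89, 1019] [445.6 189.5] bench [ 0.6085 -0.0417] tray [-92.3 -67. ]
dark [0, 171, 28, 115, 480] [ 17.8 222.7] bench [ 0.154  -0.0075] tray [-357.4  -86.4]
dark [447, 196, 62, 47, 1824] [481.3 219.7] bench [ 0.6447 -0.0795] tray [-68.2 -85.6]
amber [190, 125, 23, 74, 1066] [201.2, 160.3] [[190.0, 125.0], [206.0, 124.0], [213.0, 197.0], [197.0, 199.0]] [[-249.0, -31.0], [-239.0, -30.0], [-238.0, -77.0], [-249.0, -78.0]]
amber [436, 177, 59, 60, 2024] [458.9, 201.1] [[436.0, 177.0], [494.0, 177.0], [494.0, 236.0], [436.0, 236.0]] [[-91.0, -64.0], [-52.0, -64.0], [-46.0, -105.0], [-87.0, -105.0]]
green [413, 0, 105, 242, 9189] [454.6, 124.2] [[403.0, 239.0], [429.0, -2.0], [520.0, 8.0], [494.0, 248.0]] [[-102.0, -118.0], [-95.0, 48.0], [-34.0, 44.0], [-29.0, -126.0]]
0.082 [ 521. -100.] [504. -83.] [ 539. -117.]
0.027 [510.  17.] [494.  24.] [526.   9.]
-0.027 [498. 121.] [484. 119.] [513. 122.]
-0.083 [485. 216.] [473. 207.] [498. 224.]
```

Run:
```python
import cv2
p=cv2.imread('pics/w9.png')
for v in (90,105,121,137,150): print(v,[p[v,u].max() for u in range(420,560,10)])
print()
for v in (190,205,217,230): print(v,[p[v,u].max() for u in range(420,560,10)])
print([p[121,u].tolist() for u in (440,460,480,500,520)])
```

```text
90 [np.uint8(38), np.uint8(80), np.uint8(33), np.uint8(96), np.uint8(112), np.uint8(106), np.uint8(103), np.uint8(99), np.uint8(79), np.uint8(107), np.uint8(39), np.uint8(38), np.uint8(38), np.uint8(38)]
105 [np.uint8(35), np.uint8(35), np.uint8(32), np.uint8(105), np.uint8(111), np.uint8(76), np.uint8(3), np.uint8(7), np.uint8(20), np.uint8(10), np.uint8(41), np.uint8(39), np.uint8(39), np.uint8(38)]
121 [np.uint8(33), np.uint8(36), np.uint8(32), np.uint8(104), np.uint8(70), np.uint8(9), np.uint8(10), np.uint8(16), np.uint8(10), np.uint8(19), np.uint8(18), np.uint8(40), np.uint8(41), np.uint8(39)]
137 [np.uint8(36), np.uint8(36), np.uint8(29), np.uint8(109), np.uint8(106), np.uint8(103), np.uint8(93), np.uint8(7), np.uint8(16), np.uint8(13), np.uint8(42), np.uint8(42), np.uint8(42), np.uint8(44)]
150 [np.uint8(36), np.uint8(137), np.uint8(136), np.uint8(91), np.uint8(116), np.uint8(134), np.uint8(132), np.uint8(132), np.uint8(118), np.uint8(27), np.uint8(39), np.uint8(43), np.uint8(43), np.uint8(43)]

190 [np.uint8(135), np.uint8(31), np.uint8(122), np.uint8(135), np.uint8(134), np.uint8(126), np.uint8(116), np.uint8(109), np.uint8(91), np.uint8(98), np.uint8(95), np.uint8(51), np.uint8(45), np.uint8(45)]
205 [np.uint8(135), np.uint8(34), np.uint8(120), np.uint8(104), np.uint8(18), np.uint8(17), np.uint8(16), np.uint8(16), np.uint8(88), np.uint8(48), np.uint8(44), np.uint8(54), np.uint8(103), np.uint8(52)]
217 [np.uint8(134), np.uint8(35), np.uint8(117), np.uint8(116), np.uint8(18), np.uint8(17), np.uint8(31), np.uint8(18), np.uint8(19), np.uint8(123), np.uint8(48), np.uint8(46), np.uint8(47), np.uint8(52)]
230 [np.uint8(133), np.uint8(133), np.uint8(111), np.uint8(122), np.uint8(120), np.uint8(20), np.uint8(18), np.uint8(23), np.uint8(24), np.uint8(131), np.uint8(132), np.uint8(131), np.uint8(48), np.uint8(51)]
[[14, 32, 11], [33, 70, 28], [5, 10, 5], [6, 10, 7], [16, 17, 18]]
```

```bash
python3 -c "
from workcell import bot
print(bot.finish_job())"
```

```text
the job is handed in; nothing more can be done
None
```

I handed the job in at about 60 s. By my last camera measurements both brackets are locked, the tray is centred on them, all four bottles stand upright in it and the screen is at about 60°, but the hand-in gave no verdict. A bottle in the tray was shifted about 3 cm during the run, apparently by the announced knock, and then bumped by the next bottle, so I re-placed both.

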